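Pack the two-door cupboard and bolt it up

TASK

Pack the loose finished parts into the two-door steel cupboard that lies on its back: fold both doors up to upright or beyond (the door with the cover strip first, then draw the bolt it hides and open the other), lay every square tube on the floor of the bay under the bolted door and every foot plate flat on the floor of the bay under the first door, nothing stacked. Then, once everything is in, shut the bolted door, push its bolt fully home and shut the first door over it. Leave everything else on the table where it is.

Things in the scene. Friction and masses are not known exactly. Their poses are not given: they have to be found in the camera images.
- cupboard: grey steel two-door cupboard lying on its back, fixed; 240 (x) x 300 (y) mm, walls and hinges 85 to 89 mm up. Origin: centre of underside; x points about away from the robot along the line y = 0 where the doors meet. Two bays 224 x 139 mm, 77 deep, divider 42 mm high at y = 0. First door hinged at y = -150 mm, bolted door at y = +150; both 220 x 149 x 4 mm, opening upward like lids
- bay_first (a point): centre of the floor (8 mm above the table) of the bay under the first door, axes as the cupboard's; the bay reaches 112 mm either way in x and 69 mm in y
- bay_bolted (a point): centre of the floor (8 mm above the table) of the bay under the bolted door, axes as the cupboard's; the bay reaches 112 mm either way in x and 69 mm in y
- first_door (a joint): angle of the first door, rad: 0 shut, growing as it opens, stop at 1.8 (past upright); starts 0 to 0.06. Stiff hinge: stays where left; about 6 N at the handle moves it. A cover strip along its free edge, its top 33 mm above the hinges, overhangs the bolted door by 34 mm and hides the bolt, so this door opens first and shuts last
- first_door_hinge (a point): point on the first door's hinge axis (the axis runs along the cupboard's x), at the middle of its length, 85 mm up
- first_door_handle (a point): middle of the first door's handle, a round steel bar 12 mm thick, 90 mm long, parallel to the hinge, on two end posts, free 34 mm above the cover strip; door shut: 155 mm from the hinge towards the other door and 73 mm above the hinge. Turns with the door
- bolted_door (a joint): angle of the bolted door, rad: 0 shut, growing as it opens, stop at 1.8 (past upright). Stiff hinge: stays where left; about 9 N at the handle moves it. Held shut until its bolt is drawn
- bolted_door_hinge (a point): point on the bolted door's hinge axis (along the cupboard's x), at the middle of its length, 85 mm up
- bolted_door_handle (a point): middle of the bolted door's handle, a round steel bar 12 mm thick, 90 mm long, parallel to the hinge, on two end posts, free 36 mm above the door sheet; door shut: 100 mm from the hinge towards the other door and 46 mm above the hinge. Turns with the door
- bolt (a joint): travel of the bolt, m: 0 fully home under the keeper strap at the cupboard's far (+x) end, 0.028 fully drawn. It slides on the bolted door along the cupboard's x, drawn towards -x; it clears the keeper above 0.018; takes about 2 N and stays where left. It goes home only with the bolted door quite shut (below 0.02 rad)
- bolt_knob (a point): top of the bolt's upright round steel knob, 12 mm across and 20 mm high, standing on the bolted door's sheet 17 mm from its free edge; an 8 mm rod runs from its foot towards the cupboard's +x
- tube1: square steel tube length, 90 x 30 x 30 mm, lying flat; origin at its centre, x axis along the 90 mm length. It belongs in the bay under the bolted door. May be absent (one or two of the three tubes are there)
- tube2: square steel tube length, 90 x 30 x 30 mm, lying flat; origin at its centre, x axis along the 90 mm length. It belongs in the bay under the bolted door. May be absent (one or two of the three tubes are there)
- tube3: square steel tube length, 90 x 30 x 30 mm, lying flat; origin at its centre, x axis along the 90 mm length. It belongs in the bay under the bolted door. May be absent (one or two of the three tubes are there)
- plate1: steel foot plate, 60 x 45 x 14 mm with two screw holes, lying flat; origin at its centre, x along the 60 mm, y along the 45 mm, z through its thickness. It belongs in the bay under the first door. May be absent (one or both are there)
- plate2: steel foot plate, 60 x 45 x 14 mm with two screw holes, lying flat; origin at its centre, x along the 60 mm, y along the 45 mm, z through its thickness. It belongs in the bay under the first door. May be absent (one or both are there)
- disc: bystander: black grinding disc 60 mm across, 14 mm high, origin under its centre
- brush: bystander: wooden wire brush lying down
- collar: bystander: steel ring 70 mm across, 30 mm high, origin under its centre
- wrench: bystander: wrench lying down
- angle: bystander: piece of steel angle 120 x 40 x 40 mm
There are look-alikes about, which are no part of the job. Leave any purple, turquoise or yellow look-alike of the plate2 alone.

How it is judged:
By the outcome, as a careful person would: the job done as asked, in the order asked, and still so for the second after the job is handed in, with the robot touching nothing.
Of tube1, tube2, tube3 only 1 to 2 are there at a start; the rules pass over those that are not, and their reading is None.
Of plate1, plate2 only 1 to 2 are there at a start; the rules pass over those that are not, and their reading is None.
At some moment in a run one of tube1, tube2, tube3, plate1, plate2 may be knocked a few centimetres aside while the robot is not near it.
Once in a run the grip may slacken for a moment while it holds something.
It also fails if it takes over 210 s, if anything falls off the work surface, if the arm or the gripper's body presses on something with over 40 N, if the wrist force passes 120 N, or if a joint passes its speed limit or range.

ROBOT

A 6-joint arm with a two-finger parallel gripper is mounted at the origin on the work surface. World frame = base frame: x ahead of the robot, y to its left, z up, the work surface at z = 0. Lengths are in m, angles in rad, forces in N, time in s.
With the tool pointing down it reaches from about 0.25 to 0.725 m from the base axis. Payload 9.7 kg.
Tool frame: the origin (TCP) lies at the very end of the fingers, on their centre line; the grasp point (between the pads) lies 19 mm behind it (ctrl.grasp_offset is the distance from the TCP to the grasp point, in m); y points along the fingers, z is the direction in which the jaws open and shut, and the axes are right-handed (so a half turn about y gives the same grasp; the last joint's range is limited). The gripper opens to 85 mm and grips with 20 to 120 N. Pads are 22 mm wide; open, the fingers measure 114 mm over their backs; the gripper's body (76 mm by 85 mm) begins 54 mm behind the grasp point. The pads swing forward as they close: fully open they stand 13 mm farther back than shut.
Start: joints at [1.241, 0.087, 0.176, 1.66, 0, 1.571], TCP at [0.178, 0.52, 0.192] pointing down, gripper open.
Joint ranges: [-3.13, 3.13], [-0.85, 1.81], [-1.15, 1.24], [-2.2, 2.28], [-1.44, 1.52], [-3.14, 3.14]. Speed limits (rad/s): [2.22, 2.22, 2.57, 3.14, 3.14, 3.14].

INTERFACE

Orientations are given as a rotation vector (axis times angle).
In Python, from bench import ctrl gives the robot as it stands. The module is installed in compiled form; this text tells all that it offers.
- The arm moves only by the tool apply_moves, never from a script. Its arguments are lists of equal length, an entry for each row: "fingers": the finger opening in mm, from 0 to 85.4; "slide": the shift along the tool's x, y, z in units of 30 mm (1.0 is 30 mm), a list of three; "turn": the turn about the tool's y in units of 8 degrees (1.0 is 8 degrees). A call has 1 to 8 rows; each row shifts and turns the commanded pose from where the row before left it, along the tool's axes as they then stand; what a row does not reach is not made up. A row lasts 1/10 s, in which the tool goes at most 50 mm and 8.59 degrees, less where a joint would pass 70% of its speed; a pose out of reach is approached as far as the arm can. A call is refused whole if a number of a shift passes 1 or a number of a turn 1, either way. A call with a gripper value outside its range is refused whole. The fingers move at their own pace and stop on an object; "force" is the grip in N (left out, the last holds). Time passes only in rows, so rows that do not move let the fingers close. It gives the time, the measured TCP pose, the force and the opening at its end, in the units of the state.
- ctrl.sense(): the state, without advancing time (a new reading comes with each control period).
- ctrl.read_camera(name): name is "side" or "top" or "wrist"; returns a dict with "img" (420x560x3 uint8, blue, green, red), "fx", "fy", "cx", "cy" (pixels), "view" (4x4, takes a point from world to camera coordinates). Camera axes: x right, y up, looking along -z (the intrinsics and any distortion apply to the point x, -y, -z); pixel columns grow to the right and rows downward; lengths in m; the calibration is good to about 2 mm. A picture is of the moment at which its call begins. There is no depth.
- ctrl.job_done(): hands the job in, once; it reports no verdict.
The state is a dict: "time": time; "q": joint angles; "qd": joint speeds; "joint_torque": joint torques, N m; "position": TCP position; "tool_rot": TCP orientation; "ft_force": force on the tool from outside, world axes, zero at the start; "wrist_torque": the same for the moment, N m; "grip_width": opening from 0.0 (shut) to 1.0 (fully open).
Only numpy, scipy, OpenCV 4.12 (cv2) and the standard library are available. Lean on these libraries where they do the work, as an engineer would, in place of code of your own. Each camera call takes 0.05 s, during which the arm holds its last target.

## Working session

There is one attempt and no reset: what is moved stays moved. The work goes in short steps, Python scripts to look and compute and a tool call to move; the robot and the scene stay as the last step left them, time stands still between calls to the robot, and variables do not carry over. Pictures are saved under pics/ and viewed, and the job is handed in when it is done.

Besides the shell and the picture viewer there is one more tool, called after "Call:" in YAML: its name, and indented under it one key for each argument. apply_moves: Moves the arm, as the interface text tells. Its arguments: {"type":"object","properties":{"fingers":{"type":"array","items":{"type":"number"}},"slide":{"type":"array","items":{"type":"array","items":{"type":"number"}}},"turn":{"type":"array","items":{"type":"number"}},"force":{"type":"number"}},"required":["fingers","slide","turn"]}

```bash
mkdir -p pics; cat > h.py <<'E'
import numpy as np, cv2
from bench import ctrl
from scipy.spatial.transform import Rotation as R
def cam(n):
    return ctrl.read_camera(n)
def ray(c,u,v):
    V=np.array(c['view']); d=np.array([(u-c['cx'])/c['fx'],-(v-c['cy'])/c['fy'],-1.])
    if 'dist' in c: pass
    Rm=V[:3,:3]; o=-Rm.T@V[:3,3]; return o,Rm.T@d
def onz(c,u,v,z):
    o,d=ray(c,u,v); return o+d*(z-o[2])/d[2]
def proj(c,p):
    V=np.array(c['view']); q=V[:3,:3]@np.array(p)+V[:3,3]
    return np.array([c['cx']+c['fx']*q[0]/-q[2], c['cy']-c['fy']*q[1]/-q[2]])
def tri(c1,p1,c2,p2):
    o1,d1=ray(c1,*p1);o2,d2=ray(c2,*p2)
    A=np.stack([d1,-d2],1);s=np.linalg.lstsq(A,o2-o1,rcond=None)[0]
    a=o1+d1*s[0];b=o2+d2*s[1];return (a+b)/2,np.linalg.norm(a-b)
def st():
    s=ctrl.sense();print('t',s['time'],'p',np.round(s['position'],4),'g',s['grip_width'],'f',np.round(s['ft_force'],1));Rm=R.from_rotvec(s['tool_rot']).as_matrix();print(np.round(Rm,3));return s
E
python3 - <<'E'
from h import *
s=st(); print(s['q'],ctrl.grasp_offset)
for n in ['side','top','wrist']:
    c=cam(n); cv2.imwrite(f'pics/{n}0.png',c['img']); print(n,[k for k in c if k!='img'],c['fx'],c['cx'],c['cy']); print(np.round(c['view'],3))
E
```

```text
t 0.0 p [0.178  0.5201 0.191 ] g 1.0011888792026358 f [-0.4  0.4  0.9]
[[ 0.946 -0.     0.324]
 [-0.324 -0.001  0.946]
 [ 0.    -1.    -0.001]]
[ 1.24100311e+00  8.74660816e-02  1.75108678e-01  1.65981902e+00
 -1.57141368e-05  1.57081089e+00] 0.0187
side ['fx', 'fy', 'cx', 'cy', 'view'] 392.7713963237057 283.15672993814735 203.5528386088588
[[ 0.984 -0.176 -0.006 -0.527]
 [ 0.108  0.578  0.809 -0.177]
 [-0.139 -0.797  0.588 -1.118]
 [ 0.     0.     0.     1.   ]]
top ['fx', 'fy', 'cx', 'cy', 'view'] 448.6278941462574 277.7423174591829 210.6018831050388
[[-0.017 -1.     0.009  0.043]
 [ 0.996 -0.016  0.083 -0.532]
 [-0.083  0.01   0.996 -1.267]
 [ 0.     0.     0.     1.   ]]
wrist ['fx', 'fy', 'cx', 'cy', 'view'] 323.5250921267289 279.41578427746623 208.18068946044477
[[ 0.323  0.946 -0.003 -0.549]
 [-0.914  0.311 -0.261  0.035]
 [-0.247  0.087  0.965 -0.379]
 [ 0.     0.     0.     1.   ]]
```

View pics/top0.png

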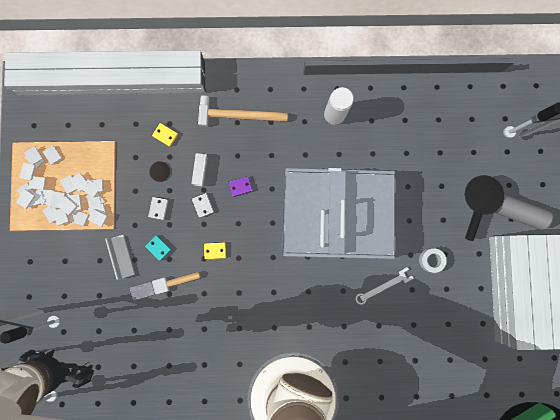

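View pics/side0.png

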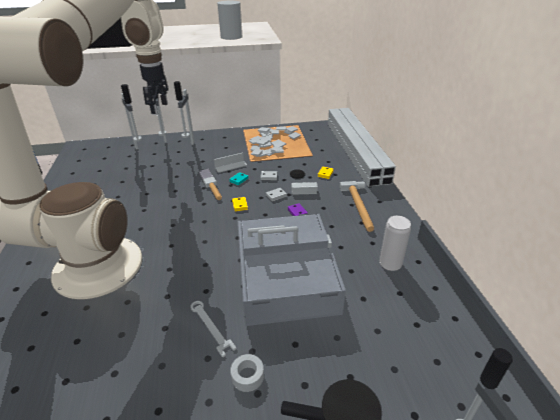

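View pics/wrist0.png

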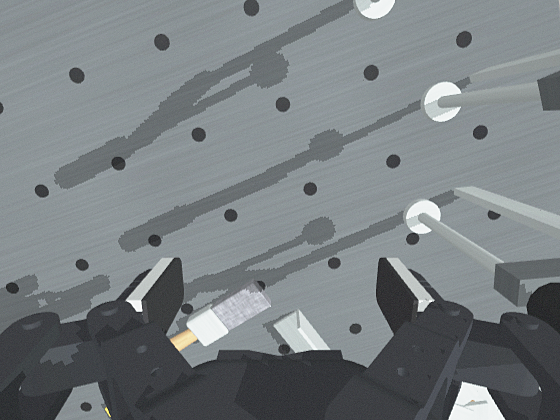

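```bash
python3 - <<'E'
import cv2
a=cv2.imread('pics/top0.png')
cv2.imwrite('pics/z1.png',cv2.resize(a[140:280,0:270],None,fx=2.9,fy=2.9,interpolation=cv2.INTER_CUBIC))
cv2.imwrite('pics/z2.png',cv2.resize(a[155:270,270:410],None,fx=5,fy=5,interpolation=cv2.INTER_CUBIC))
b=cv2.imread('pics/side0.png')
cv2.imwrite('pics/z3.png',cv2.resize(b[205:325,225:355],None,fx=5,fy=5,interpolation=cv2.INTER_CUBIC)[:600])
cv2.imwrite('pics/z4.png',cv2.resize(b[120:225,190:350],None,fx=5,fy=5,interpolation=cv2.INTER_CUBIC))
E
```

```text
(no output)
```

View pics/z1.png

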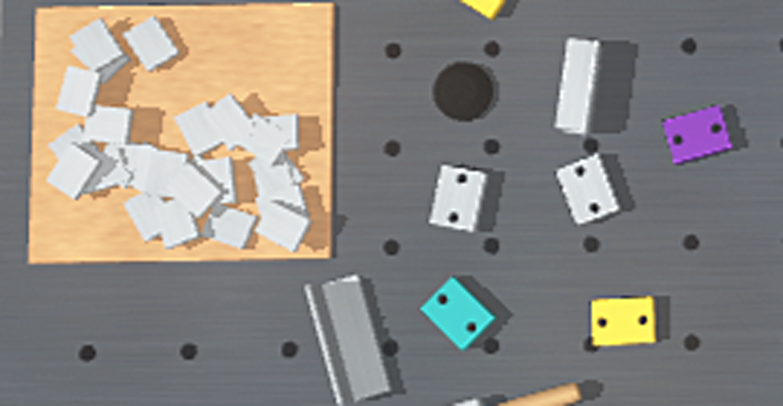

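View pics/z2.png

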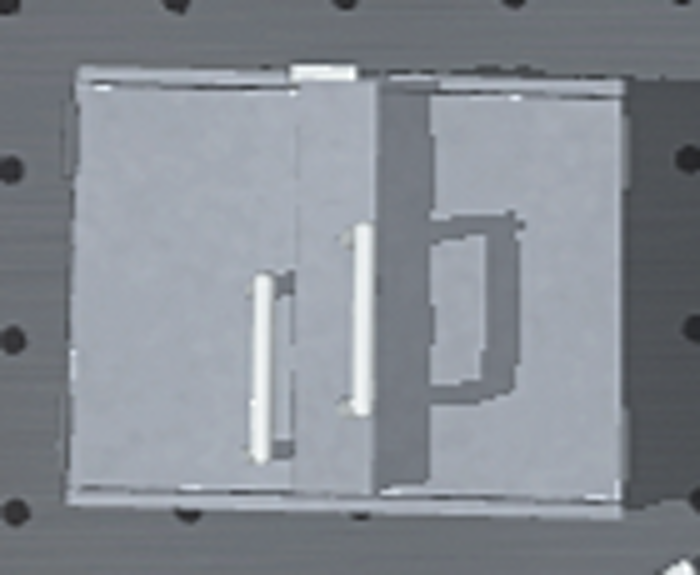

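View pics/z3.png

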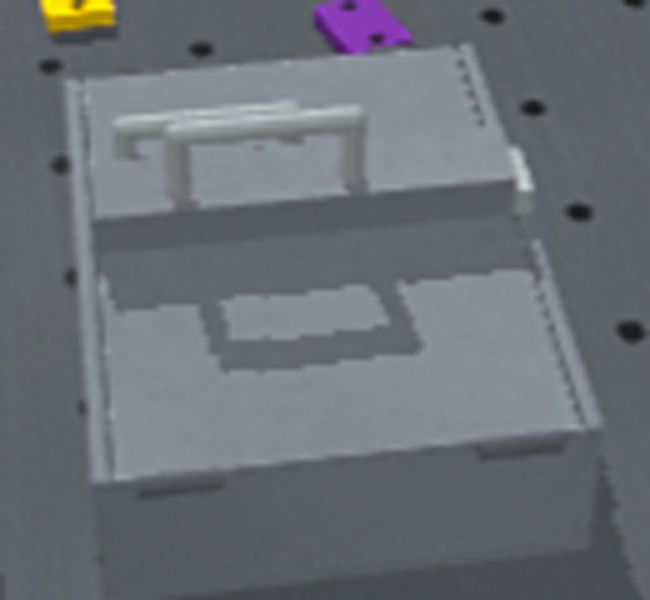

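View pics/z4.png

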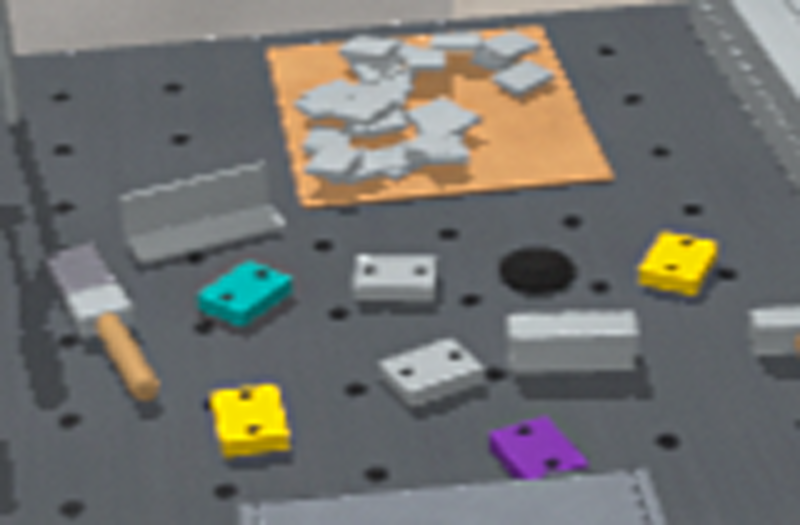

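```bash
python3 - <<'E'
from h import *
c=cam('top');d=cam('side')
f=lambda U,V:((U+.5)/5-.5+270,(V+.5)/5-.5+155)
g=lambda U,V:((U+.5)/5-.5+225,(V+.5)/5-.5+205)
P=[onz(c,*f(*p),.087) for p in [(78,68),(622,80),(67,503),(622,517)]]
for p in P:print(np.round(p,4))
P=np.array(P);print('ctr',P.mean(0),'w',np.linalg.norm(P[0]-P[1]),np.linalg.norm(P[2]-P[3]),np.linalg.norm(P[0]-P[2]),np.linalg.norm(P[1]-P[3]))
yx=(P[0]+P[2]-P[1]-P[3]);xx=P[0]+P[1]-P[2]-P[3]
print('yaw',np.arctan2(-yx[0],yx[1]),np.arctan2(xx[1],xx[0]))
print('first near',tri(c,f(360,408),d,g(175,130)));print('first far',tri(c,f(363,230),d,g(360,115)))
print('bolt near',tri(c,f(260,456),d,g(122,123)));print('bolt far',tri(c,f(264,278),d,g(292,107)))
# parts masks
a=c['img'].copy();hsv=cv2.cvtColor(a,cv2.COLOR_BGR2HSV)
m=((hsv[...,2]>170)&(hsv[...,1]<50)).astype('uint8')*255
m[:140]=0;m[240:]=0;m[:,:118]=0;m[:,260:]=0
for k in cv2.findContours(m,0,2)[0]:
    if cv2.contourArea(k)<80: continue
    (u,v),wh,an=cv2.minAreaRect(k); box=cv2.boxPoints(((u,v),wh,an))
    for z in (.014,.03):
        b=np.array([onz(c,*q,z)[:2] for q in box]); e1=b[1]-b[0];e2=b[2]-b[1]
        print(z,'px',u,v,'xy',b.mean(0),np.linalg.norm(e1),np.degrees(np.arctan2(e1[1],e1[0])),np.linalg.norm(e2),np.degrees(np.arctan2(e2[1],e2[0])))
E
```

```text
[0.644  0.0127 0.087 ]
[ 0.6327 -0.287   0.087 ]
[0.4059 0.0231 0.087 ]
[ 0.3932 -0.2777  0.087 ]
ctr [ 0.51893938 -0.13224167  0.087     ] w 0.2999517097941284 0.3010794821479592 0.23828022693355072 0.2396426169175927
yaw -0.03996101855891633 -0.041004307997746306
first near (array([ 0.45331616, -0.12546428,  0.16473691]), np.float64(0.001165552290166848))
first far (array([ 0.54573105, -0.12996488,  0.1639367 ]), np.float64(0.0036864521668544116))
bolt near (array([ 0.42997809, -0.07722544,  0.13337213]), np.float64(0.0012716233698308787))
bolt far (array([ 0.52179124, -0.08148175,  0.13415992]), np.float64(0.0013736933947632122))
0.014 px 157.23077392578125 207.84616088867188 xy [0.54704645 0.38218311] 0.05887850436179613 -10.893098483033128 0.04433269611949502 -102.26973568824032
0.03 px 157.23077392578125 207.84616088867188 xy [0.54554067 0.37804623] 0.05814989300416498 -10.893098483033006 0.043784086635317396 -102.26973568824025
0.014 px 201.94827270507812 205.1206817626953 xy [0.55286718 0.25329268] 0.04439632568679748 -68.84648803326736 0.059037530728099676 -158.6625486062273
0.03 px 201.94827270507812 205.1206817626953 xy [0.55128936 0.2507508 ] 0.04384692879767607 -68.84648803326743 0.058306951446556204 -158.66254860622726
0.014 px 198.38998413085938 169.26998901367188 xy [0.65793016 0.26330067] 0.09429202604127224 -8.112072485798173 0.032215566790466985 -99.10658232521496
0.03 px 198.38998413085938 169.26998901367188 xy [0.65505221 0.26063494] 0.09312517844803916 -8.112072485798171 0.03181690469620209 -99.106582325215
```

```bash
cat >> h.py <<'E'
C=np.array([0.519,-0.1322,0.]); YAW=-0.0405
EX=np.array([np.cos(YAW),np.sin(YAW),0]);EY=np.array([-np.sin(YAW),np.cos(YAW),0])
def w2c(p): p=np.array(p)-C; return np.array([p@EX,p@EY,p[2]])
def c2w(p): return C+p[0]*EX+p[1]*EY+np.array([0,0,p[2]])
def to(w,yaw_z=None):
    """print rows units needed to bring TCP to world w"""
    s=ctrl.sense();Rm=R.from_rotvec(s['tool_rot']).as_matrix()
    d=Rm.T@(np.array(w)-s['position'])/0.03
    yz=np.arctan2(Rm[1,2],Rm[0,2])
    print('slide total',np.round(d,2),'zyaw deg',round(np.degrees(yz),2))
    if yaw_z is not None:
        t=-(np.degrees(yaw_z)-np.degrees(yz)); print('turn total',round(((t+90)%180-90)/8,3))
E
python3 - <<'E'
from h import *
p=np.array([.4995,-.1277,.145]);print(w2c(p));to([.4995,-.1277,.22],np.pi/2+YAW)
E
```

```text
[-0.01966621  0.00370678  0.145     ]
slide total [ 17.13  -0.94 -16.96] zyaw deg 71.1
turn total -2.072
```

Call:
apply_moves:
  fingers: [45,45,45]
  slide:
    - [0,-0.3,0]
    - [0,-0.3,0]
    - [0,-0.3,0]
  turn: [-1,-1,-0.08]
  force: 60

```text
time: 0.55
position: [0.1781, 0.5203, 0.2189]
tool_rot: [-1.571, 0.029, -0.029]
ft_force: [0.7, 0.2, -0.2]
grip_width: 0.533
```

```bash
python3 - <<'E'
from h import *
st();to([.4995,-.1277,.22],np.pi/2+YAW)
E
```

```text
t 0.55 p [0.1781 0.5203 0.2189] g 0.53299182846436 f [ 0.7  0.2 -0.2]
[[ 0.999 -0.     0.037]
 [-0.037 -0.     0.999]
 [-0.    -1.    -0.   ]]
slide total [ 11.5   -0.03 -21.19] zyaw deg 87.88
turn total 0.025
```

Call:
apply_moves:
  fingers: [45,45,45,45,45,45,45,45]
  slide:
    - [0.5,0,-1]
    - [0.5,0,-1]
    - [0.6,0,-1]
    - [0.6,0,-1]
    - [0.6,0,-1]
    - [0.6,0,-1]
    - [0.6,0,-1]
    - [0.5,0,-1]
  turn: [0.02,0,0,0,0,0,0,0]

```text
time: 1.35
position: [0.3035, 0.2736, 0.2189]
tool_rot: [-1.57, 0.036, -0.037]
ft_force: [0.7, 0.1, -0.1]
grip_width: 0.525
```

Call:
apply_moves:
  fingers: [45,45,45,45,45,45,45,45]
  slide:
    - [0.5,0,-1]
    - [0.5,0,-1]
    - [0.5,0,-1]
    - [0.5,0,-1]
    - [0.5,0,-1]
    - [0.5,0,-1]
    - [0.5,0,-1]
    - [0.5,0,-1]
  turn: [0,0,0,0,0,0,0,0]

```text
time: 2.15
position: [0.4131, 0.0287, 0.2191]
tool_rot: [-1.57, 0.036, -0.037]
ft_force: [1.5, 0.7, -0.4]
grip_width: 0.53
```

Call:
apply_moves:
  fingers: [45,45,45,45,45,45,45]
  slide:
    - [0.6,0,-1]
    - [0.6,0,-1]
    - [0.6,0,-1]
    - [0.6,0,-1]
    - [0.5,0,-1]
    - [0,0,0]
    - [0,0,0]
  turn: [0,0,0,0,0,0,0]

```text
time: 2.85
position: [0.4932, -0.1239, 0.2184]
tool_rot: [-1.57, 0.037, -0.036]
ft_force: [-1.2, 0.4, -0.6]
grip_width: 0.527
```

```bash
python3 - <<'E'
from h import *
st();to([.4995,-.1277,.145],np.pi/2+YAW)
c=cam('wrist');cv2.imwrite('pics/w1.png',c['img'])
E
```

```text
t 2.85 p [ 0.4932 -0.1239  0.2184] g 0.5267205264572349 f [-1.2  0.4 -0.6]
[[ 0.999 -0.001  0.046]
 [-0.046  0.     0.999]
 [-0.001 -1.     0.   ]]
slide total [ 0.22  2.45 -0.12] zyaw deg 87.34
turn total -0.042
```

View pics/w1.png

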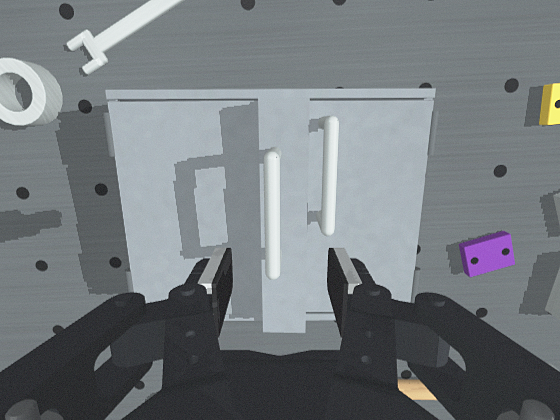

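Call:
apply_moves:
  fingers: [45,45,45,45,10,10,10,10]
  slide:
    - [0.2,0.8,-0.1]
    - [0,0.8,0]
    - [0,0.8,0]
    - [0,0,0]
    - [0,0,0]
    - [0,0,0]
    - [0,0,0]
    - [0,0,0]
  turn: [-0.05,0,0,0,0,0,0,0]
  force: 60

```text
time: 3.7
position: [0.4996, -0.1267, 0.1477]
tool_rot: [-1.571, 0.027, -0.029]
ft_force: [0.4, 0.1, 0.4]
grip_width: 0.117
```

```bash
python3 - <<'E'
from h import *
s=st();print(w2c(s['position']))
c=cam('side');cv2.imwrite('pics/s1.png',cv2.resize(c['img'][150:330,180:380],None,fx=3,fy=3))
E
```

```text
t 3.7 p [ 0.4996 -0.1267  0.1477] g 0.11676028166905425 f [0.4 0.1 0.4]
[[ 0.999  0.001  0.035]
 [-0.035 -0.     0.999]
 [ 0.001 -1.    -0.   ]]
[-0.01958385  0.00468828  0.14766429]
```

View pics/s1.png

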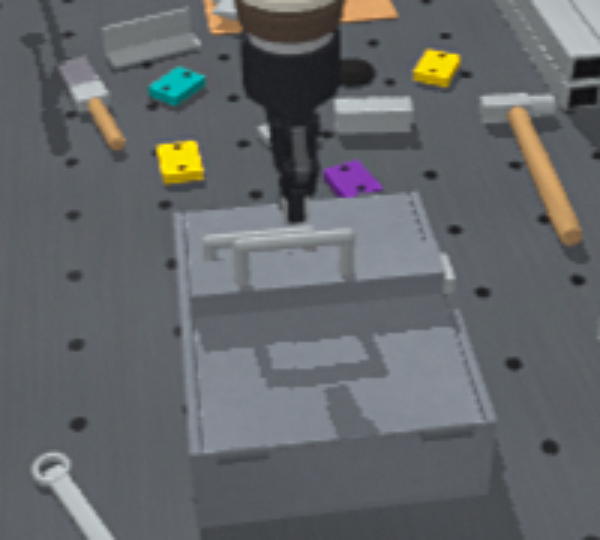

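```bash
python3 - <<'E'
from h import *
s=st()
for n in('side','top'):
    c=cam(n)
    for q in [s['position'],[.4995,-.1277,.164],c2w([-.02,.005,.158])]:print(n,proj(c,q))
    x,y=(180,150) if n=='side' else (270,150)
    im=c['img'][y:y+120,x:x+150].copy()
    im=cv2.resize(im,None,fx=5,fy=5,interpolation=cv2.INTER_CUBIC)
    for q,col in [(s['position'],(0,0,255)),([.4995,-.1277,.164],(0,255,0))]:
        u,v=proj(c,q);cv2.circle(im,(int((u-x)*5),int((v-y)*5)),5,col,-1)
    cv2.imwrite(f'pics/q_{n}.png',im)
E
```

```text
t 3.75 p [ 0.4995 -0.1268  0.1474] g 0.11903830297518245 f [ 0.1  0.3 -0.2]
[[ 0.999  0.001  0.035]
 [-0.035 -0.     0.999]
 [ 0.001 -1.    -0.   ]]
side [277.74300511 234.05002272]
side [277.7042719  229.25451591]
side [277.54267017 230.76924548]
top [340.59287264 218.30765208]
top [341.91823506 217.8789797 ]
top [341.06041506 218.15342054]
```

View pics/q_side.png

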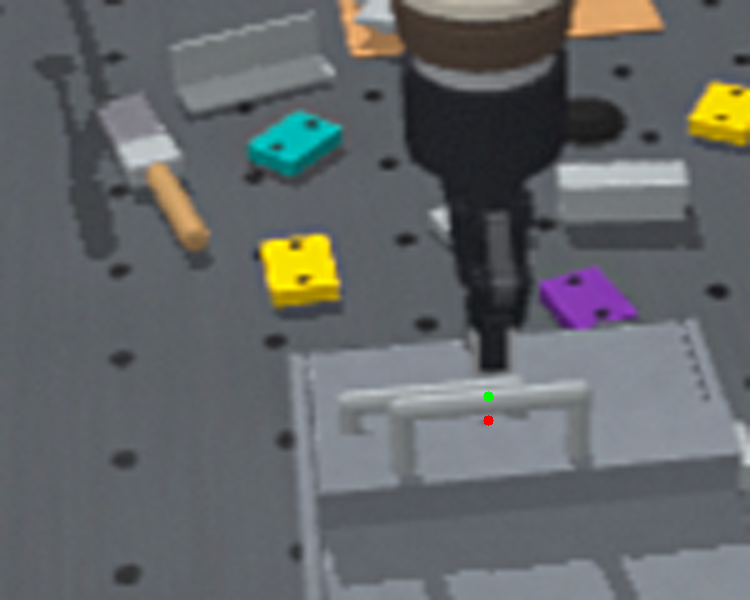

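View pics/q_top.png

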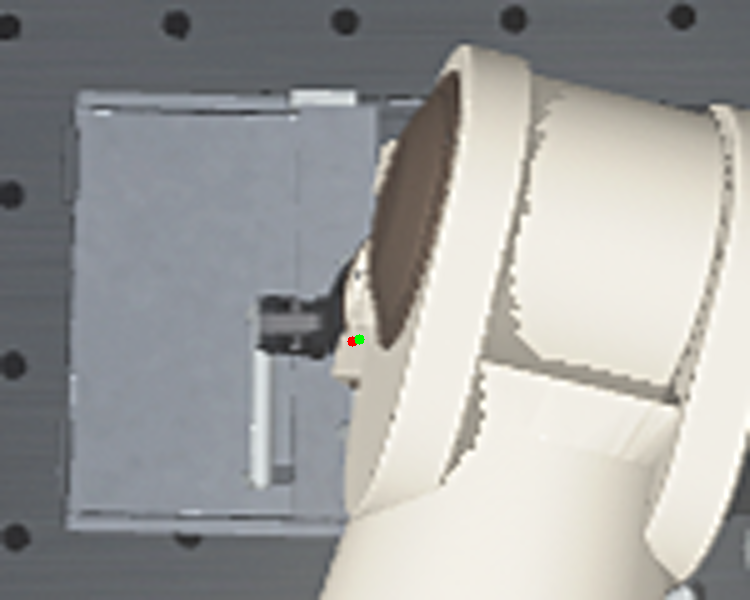

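```bash
python3 - <<'E'
from h import *
s=ctrl.sense()
c=cam('wrist');im=c['img'].copy()
for q,col in [(s['position'],(0,0,255)),([.4995,-.1277,.164],(0,255,0)),([.4533,-.1255,.1645],(0,255,0)),([.43,-.0772,.1334],(255,0,0))]:
    u,v=proj(c,q);print(u,v);cv2.circle(im,(int(u),int(v)),4,col,-1)
cv2.imwrite('pics/w2.png',im)
E
```

```text
280.08133186169755 234.21160855267695
278.45315526622807 245.08319017600445
279.5587345802072 160.32681828540245
361.36305822677616 110.8305856257447
```

View pics/w2.png

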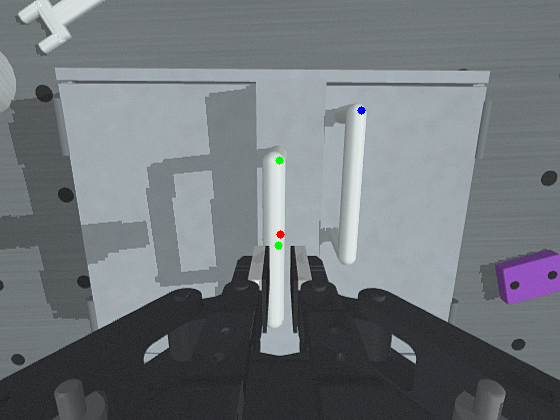

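Call:
apply_moves:
  fingers: [0,0,0]
  slide:
    - [0,0,0]
    - [0,0,0]
    - [0,0,0]
  turn: [0,0,0]
  force: 60

```text
time: 4.2
position: [0.4992, -0.1267, 0.1466]
tool_rot: [-1.571, 0.028, -0.028]
ft_force: [-0.3, -1.0, 0.2]
grip_width: 0.002
```

```bash
python3 - <<'E'
from h import *
s=st()
c=cam('wrist');cv2.imwrite('pics/w3.png',c['img'])
c=cam('side');cv2.imwrite('pics/s3.png',cv2.resize(c['img'][150:270,200:350],None,fx=5,fy=5,interpolation=cv2.INTER_CUBIC))
E
```

```text
t 4.2 p [ 0.4992 -0.1267  0.1466] g 0.001772184117811871 f [-0.3 -1.   0.2]
[[ 0.999 -0.     0.035]
 [-0.035  0.     0.999]
 [-0.    -1.     0.   ]]
```

View pics/w3.png

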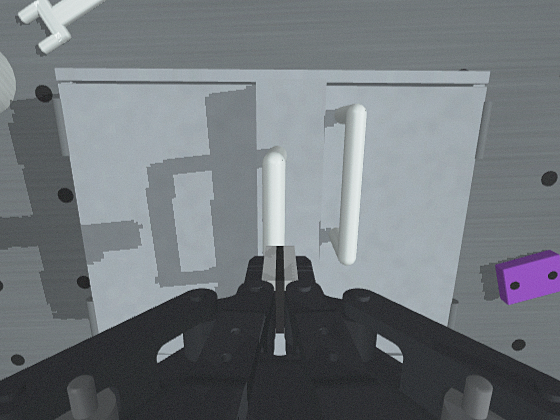

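View pics/s3.png

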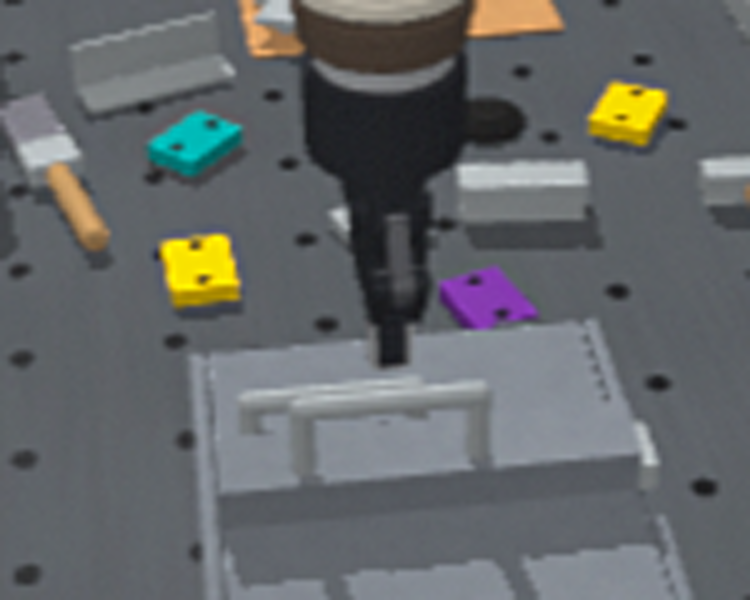

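```bash
python3 - <<'E'
from h import *
s=ctrl.sense();print(s['position'])
c=cam('wrist');d=cam('side')
print(tri(c,(280,247),d,(278,223)))
V=np.array(c['view']);print('wristcam pos',-V[:3,:3].T@V[:3,3])
for q in [c2w([x,y,.087]) for x in(-.12,) for y in(-.15,.15)]: print(proj(c,q))
# cupboard far corners check in side
for q in [c2w([x,y,.087]) for x in(-.12,.12) for y in(-.15,.15)]: print('side',proj(d,q))
E
```

```text
[ 0.49916127 -0.12673896  0.14664839]
(array([ 0.49749201, -0.12605495,  0.18087929]), np.float64(0.007384671769872152))
wristcam pos [ 0.43373141 -0.12464468  0.32924195]
[58.38490162 67.89500871]
[490.05588483  70.59680541]
side [243.10030451 301.68114881]
side [237.52205114 220.87228163]
side [345.07398103 290.37232938]
side [318.59042744 213.66525081]
```

Call:
apply_moves:
  fingers: [0,0]
  slide:
    - [0,0.2,0]
    - [0,0,0]
  turn: [0,0]

```text
time: 4.6
position: [0.4989, -0.1266, 0.1397]
tool_rot: [-1.57, 0.029, -0.027]
ft_force: [0.1, -0.4, -0.7]
grip_width: -0.002
```

Call:
apply_moves:
  fingers: [0,0]
  slide:
    - [0,0.2,0]
    - [0,0,0]
  turn: [0,0]

```text
time: 4.8
position: [0.4988, -0.1266, 0.1337]
tool_rot: [-1.57, 0.029, -0.027]
ft_force: [-0.7, 0.0, -0.2]
grip_width: -0.003
```

Call:
apply_moves:
  fingers: [0,0]
  slide:
    - [0,0.2,0]
    - [0,0,0]
  turn: [0,0]

```text
time: 5.0
position: [0.4989, -0.1266, 0.1279]
tool_rot: [-1.57, 0.028, -0.027]
ft_force: [0.1, 0.4, 0.0]
grip_width: 0.002
```

```bash
python3 - <<'E'
from h import *
s=st();print(s['q'])
c=cam('wrist');cv2.imwrite('pics/w4.png',c['img'])
c=cam('side');cv2.imwrite('pics/s4.png',cv2.resize(c['img'][150:270,200:350],None,fx=5,fy=5,interpolation=cv2.INTER_CUBIC))
E
```

```text
t 5.0 p [ 0.4989 -0.1266  0.1279] g 0.0022715484948131214 f [0.1 0.4 0. ]
[[ 0.999 -0.001  0.035]
 [-0.035  0.     0.999]
 [-0.001 -1.     0.   ]]
[-2.48563265e-01 -1.09721340e-02 -4.83740004e-02  1.53432240e+00
  5.64467009e-05 -2.13388028e-01]
```

View pics/w4.png

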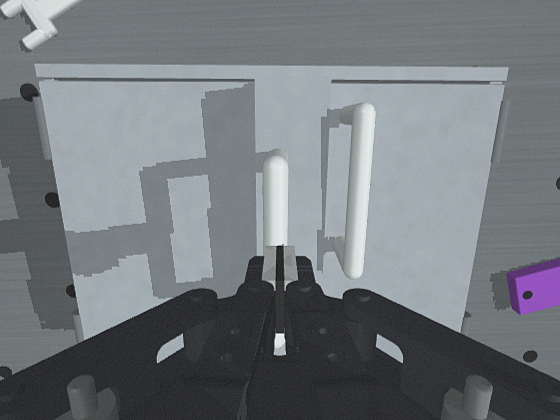

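View pics/s4.png

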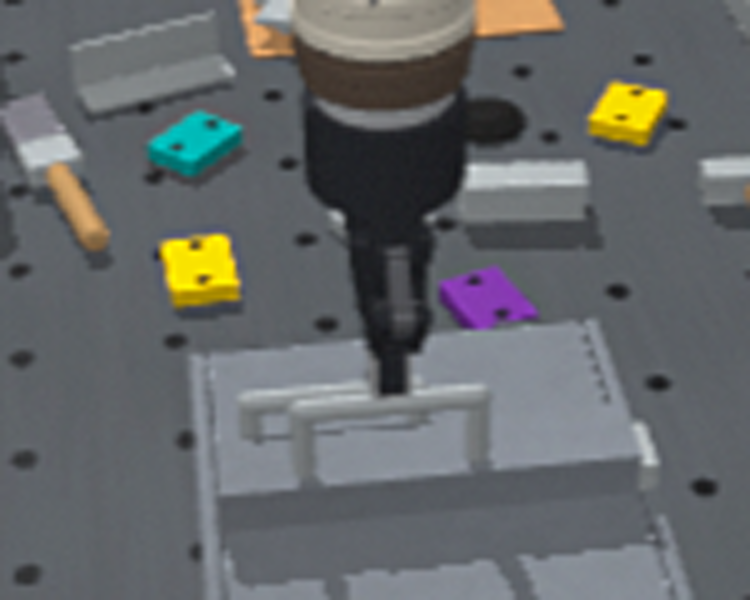

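Call:
apply_moves:
  fingers: [0,0]
  slide:
    - [0,0.2,0]
    - [0,0,0]
  turn: [0,0]

```text
time: 5.3
position: [0.4998, -0.1268, 0.1242]
tool_rot: [-1.571, 0.026, -0.03]
ft_force: [-1.2, 0.4, 9.7]
grip_width: 0.001
```

Call:
apply_moves:
  fingers: [0,40,40,40,40,40]
  slide:
    - [0,-0.5,0]
    - [0,0,0]
    - [0,0,0]
    - [0,0.6,0]
    - [0,0.7,0]
    - [0,0,0]
  turn: [0,0,0,0,0,0]

```text
time: 5.9
position: [0.4975, -0.1263, 0.0953]
tool_rot: [-1.569, 0.032, -0.024]
ft_force: [0.6, 0.4, -0.3]
grip_width: 0.467
```

Call:
apply_moves:
  fingers: [5,5,5,5,5]
  slide:
    - [0,0,0]
    - [0,0,0]
    - [0,0,0]
    - [0,0,0]
    - [0,0,0]
  turn: [0,0,0,0,0]

```text
time: 6.4
position: [0.4995, -0.1274, 0.0996]
tool_rot: [-1.572, 0.027, -0.029]
ft_force: [-1.0, -6.2, 2.3]
grip_width: 0.119
```

```bash
python3 - <<'E'
from h import *
s=st()
c=cam('wrist');cv2.imwrite('pics/w5.png',c['img'])
c=cam('side');cv2.imwrite('pics/s5.png',cv2.resize(c['img'][150:270,200:350],None,fx=5,fy=5,interpolation=cv2.INTER_CUBIC))
E
```

```text
t 6.4 p [ 0.4995 -0.1274  0.0996] g 0.11853566338437369 f [-1.  -6.2  2.3]
[[ 0.999  0.001  0.036]
 [-0.036 -0.001  0.999]
 [ 0.001 -1.    -0.001]]
```

View pics/s5.png

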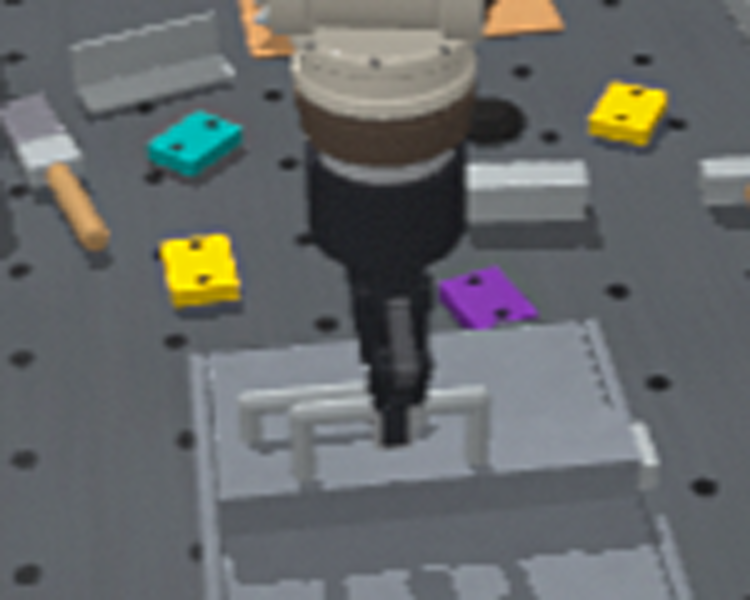

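```bash
python3 - <<'E'
import numpy as np
for r,p0,sg in((.1713,25.2,1),(.1101,24.7,-1)):
    a=np.radians(p0+np.arange(0,81,8)); y=r*np.cos(a);z=r*np.sin(a)
    print([(float(round(-b/.03,2)),float(round(sg*c/.03,2))) for b,c in zip(np.diff(z),np.diff(y))])
E
```

```text
[(-0.7, -0.39), (-0.63, -0.48), (-0.56, -0.57), (-0.48, -0.64), (-0.38, -0.7), (-0.28, -0.74), (-0.18, -0.78), (-0.07, -0.79), (0.04, -0.8), (0.15, -0.78)]
[(-0.45, 0.25), (-0.41, 0.31), (-0.36, 0.36), (-0.31, 0.41), (-0.25, 0.45), (-0.19, 0.48), (-0.12, 0.5), (-0.05, 0.51), (0.02, 0.51), (0.1, 0.5)]
```

Call:
apply_moves:
  fingers: [5,5,5,5,5,5,5,5]
  slide:
    - [0,-0.36,-0.18]
    - [0,-0.35,-0.2]
    - [0,-0.33,-0.23]
    - [0,-0.31,-0.25]
    - [0,-0.29,-0.27]
    - [0,-0.27,-0.3]
    - [0,-0.25,-0.31]
    - [0,-0.23,-0.33]
  turn: [0,0,0,0,0,0,0,0]

```text
time: 7.3
position: [0.497, -0.1877, 0.1723]
tool_rot: [-1.567, 0.026, -0.028]
ft_force: [-1.8, 13.1, 8.1]
grip_width: 0.119
```

```bash
python3 - <<'E'
from h import *
s=st();p=w2c(s['position']);print(p)
c=cam('side');cv2.imwrite('pics/s6.png',cv2.resize(c['img'][130:290,180:380],None,fx=4,fy=3.75,interpolation=cv2.INTER_CUBIC))
E
```

```text
t 7.3 p [ 0.497  -0.1877  0.1723] g 0.11898502135441852 f [-1.8 13.1  8.1]
[[ 0.999  0.001  0.034]
 [-0.034  0.003  0.999]
 [ 0.001 -1.     0.003]]
[-0.01973658 -0.05638499  0.1723493 ]
```

View pics/s6.png

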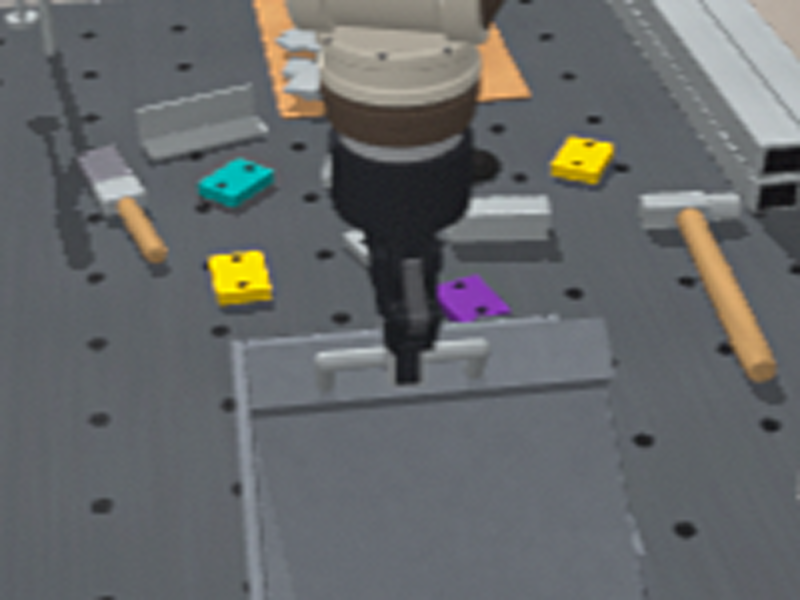

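Call:
apply_moves:
  fingers: [5,5,5,5,5,5,5,5]
  slide:
    - [0,-0.2,-0.34]
    - [0,-0.18,-0.35]
    - [0,-0.15,-0.36]
    - [0,-0.13,-0.38]
    - [0,-0.1,-0.39]
    - [0,-0.08,-0.39]
    - [0,0,0]
    - [0,0,0]
  turn: [0,0,0,0,0,0,0,0]

```text
time: 8.15
position: [0.4947, -0.2561, 0.1999]
tool_rot: [-1.573, 0.025, -0.032]
ft_force: [-4.6, 2.0, 15.2]
grip_width: 0.117
```

```bash
python3 - <<'E'
from h import *
s=st();p=w2c(s['position']);print(p)
c=cam('side');cv2.imwrite('pics/s7.png',cv2.resize(c['img'][130:290,180:380],None,fx=4,fy=3.75,interpolation=cv2.INTER_CUBIC))
E
```

```text
t 8.15 p [ 0.4947 -0.2561  0.1999] g 0.11718661170276067 f [-4.6  2.  15.2]
[[ 0.999  0.004  0.036]
 [-0.036 -0.003  0.999]
 [ 0.004 -1.    -0.003]]
[-0.01923474 -0.124819    0.19992967]
```

View pics/s7.png

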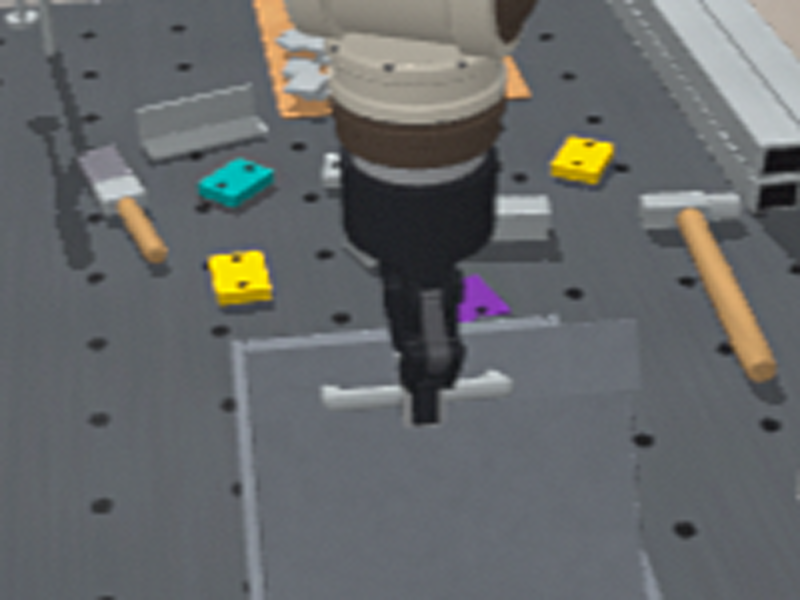

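Call:
apply_moves:
  fingers: [35,35,35,35,0,0,0,0]
  slide:
    - [0,0,0]
    - [0,0,0]
    - [0,-0.5,0]
    - [0,-1,0]
    - [0,-1,0]
    - [0,0,0.8]
    - [0,0,0.8]
    - [0,0,0.8]
  turn: [0,0,0,0,0,0,0,0]

```text
time: 9.0
position: [0.4971, -0.1828, 0.271]
tool_rot: [-1.571, 0.028, -0.028]
ft_force: [-0.0, 0.1, 0.3]
grip_width: -0.002
```

```bash
python3 - <<'E'
from h import *
s=st();p=w2c(s['position']);print(p)
to(c2w([-.02,-.03,.18]),np.pi/2+YAW)
E
```

```text
t 9.0 p [ 0.4971 -0.1828  0.271 ] g -0.002436871318359143 f [-0.   0.1  0.3]
[[ 0.999  0.     0.036]
 [-0.036 -0.     0.999]
 [ 0.    -1.    -0.   ]]
[-0.01979386 -0.05141825  0.2709528 ]
slide total [-0.    3.03  0.72] zyaw deg 87.95
turn total 0.034
```

Call:
apply_moves:
  fingers: [0,0,0,0,0,0,0,0]
  slide:
    - [0,0,0.7]
    - [0,1,0.1]
    - [0,1,0]
    - [0,0.9,0]
    - [0,0,-0.5]
    - [0,0,-0.5]
    - [0,0,-0.5]
    - [0,0,-0.4]
  turn: [0.03,0,0,0,0,0,0,0]

```text
time: 9.8
position: [0.4967, -0.2176, 0.1866]
tool_rot: [-1.571, 0.028, -0.035]
ft_force: [-4.2, 13.4, 32.5]
grip_width: -0.005
```

```bash
python3 - <<'E'
from h import *
s=st();p=w2c(s['position']);print(p)
c=cam('side');cv2.imwrite('pics/s8.png',cv2.resize(c['img'][130:290,180:380],None,fx=4,fy=3.75,interpolation=cv2.INTER_CUBIC))
E
```

```text
t 9.8 p [ 0.4967 -0.2176  0.1866] g -0.0047479612433786325 f [-4.2 13.4 32.5]
[[ 0.999  0.004  0.04 ]
 [-0.04  -0.     0.999]
 [ 0.004 -1.    -0.   ]]
[-0.01883521 -0.0861995   0.1866217 ]
```

View pics/s8.png

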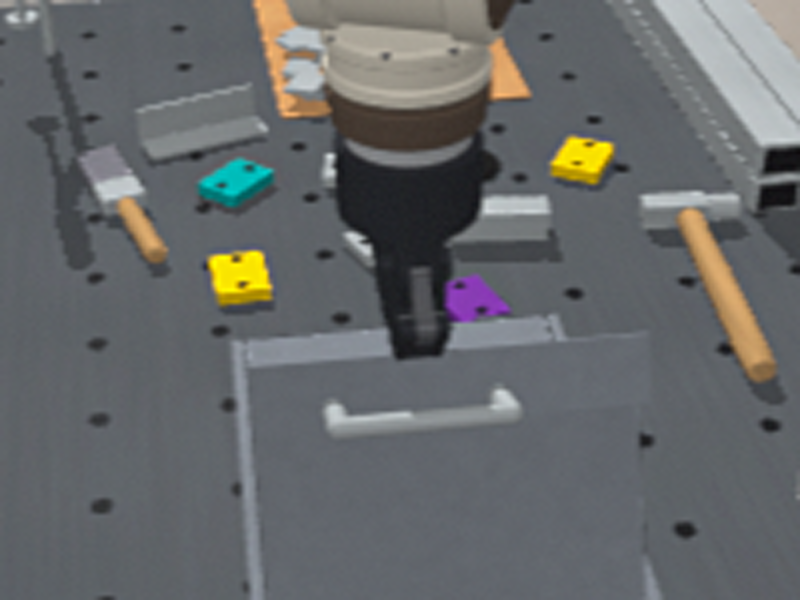

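```bash
python3 - <<'E'
from h import *
d=cam('side');s=ctrl.sense();print(s['ft_force'],s['wrist_torque'])
o,r=ray(d,286,241.5)
t=((C+EX*-.02-o)@EX)/(r@EX);print('handle via x plane',w2c(o+r*t))
for th in (50,56,60,65,70,75,80,90):
    a=np.radians(th+25.2);h=[-.02,-.15+.1713*np.cos(a),.085+.1713*np.sin(a)]
    a2=np.radians(th)+np.arctan2(33,183);e=[.11,-.15+.186*np.cos(a2),.085+.186*np.sin(a2)]
    print(th,proj(d,c2w(h)),proj(d,c2w(e)),np.round(e,3))
for z in(0,.03,.04,.05):print(z,proj(d,s['position']+[0,0,z]))
cv2.imwrite('pics/s9.png',cv2.resize(d['img'][170:270,220:350],None,fx=6,fy=6,interpolation=cv2.INTER_CUBIC))
cv2.imwrite('pics/w9.png',cam('wrist')['img'])
E
```

```text
[-1.94089333  2.04420056 12.6131868 ] [ 0.05553471  0.3071973  -0.04232958]
handle via x plane [-0.02       -0.14714219  0.25535647]
50 [283.32709546 230.67944968] [336.35438462 213.44190329] [ 0.11  -0.058  0.246]
56 [284.44324535 234.62414404] [338.52452727 214.99546858] [ 0.11  -0.075  0.255]
60 [285.22458305 237.76577748] [340.04027896 216.56317227] [ 0.11  -0.087  0.26 ]
65 [286.23627787 242.26071973] [342.00147198 219.13829969] [ 0.11  -0.103  0.265]
70 [287.27861848 247.36937261] [344.02294985 222.40879322] [ 0.11  -0.118  0.268]
75 [288.34162074 253.06312131] [346.08795564 226.37933781] [ 0.11  -0.135  0.27 ]
80 [289.41420574 259.30211725] [348.17745905 231.04524171] [ 0.11  -0.151  0.271]
90 [291.5392813 273.1988131] [352.34322792 242.38960235] [ 0.11  -0.183  0.268]
0 [282.87044883 246.55792743]
0.03 [282.78786489 236.64488524]
0.04 [282.75960001 233.25208345]
0.05 [282.73095427 229.81356457]
```

View pics/s9.png

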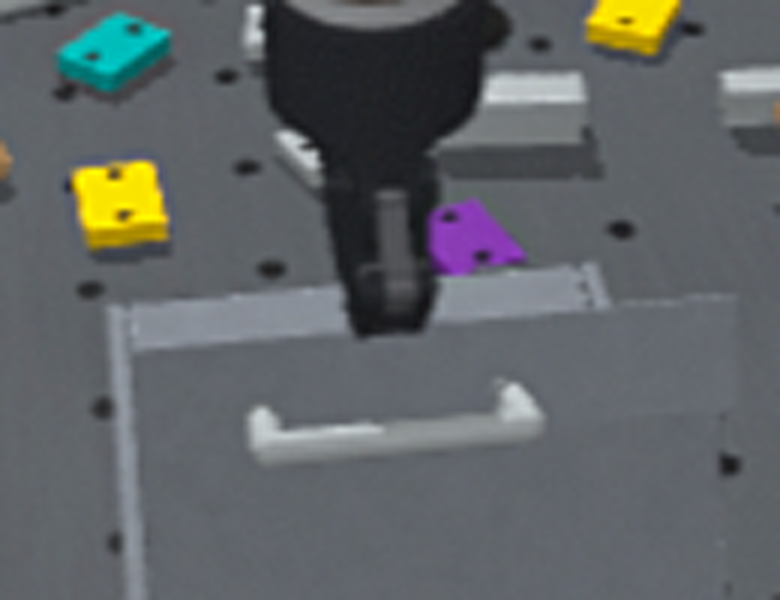

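View pics/w9.png

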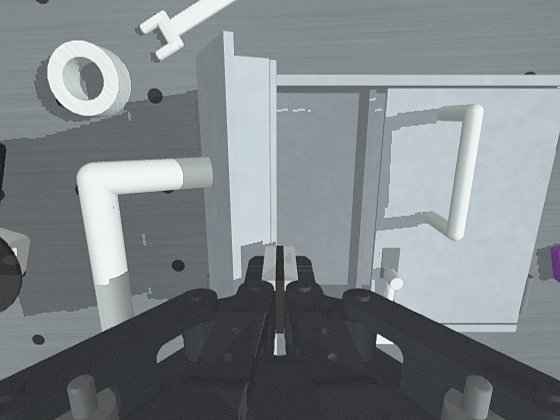

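Call:
apply_moves:
  fingers: [0,0,0,0,0,0,0,0]
  slide:
    - [0,-0.4,0.4]
    - [0,-0.4,0]
    - [0,0,-0.5]
    - [0,0,-0.5]
    - [0,0,-0.5]
    - [0,0,-0.5]
    - [0,0,-0.5]
    - [0,0,0]
  turn: [0,0,0,0,0,0,0,0]

```text
time: 10.75
position: [0.4928, -0.2813, 0.2066]
tool_rot: [-1.571, 0.034, -0.031]
ft_force: [0.4, -0.1, -0.5]
grip_width: -0.003
```

```bash
python3 - <<'E'
from h import *
s=st();p=w2c(s['position']);print(p);print(to(c2w([-.02,-.2,.21])))
E
```

```text
t 10.75 p [ 0.4928 -0.2813  0.2066] g -0.003412284707743723 f [ 0.4 -0.1 -0.5]
[[ 0.999 -0.002  0.042]
 [-0.042 -0.     0.999]
 [-0.002 -1.    -0.   ]]
[-0.02016109 -0.15004226  0.20655105]
slide total [ 0.01 -0.11 -1.67] zyaw deg 87.61
None
```

Call:
apply_moves:
  fingers: [0,0,0,0,0]
  slide:
    - [0,-0.1,-0.4]
    - [0,0,-0.4]
    - [0,0,-0.4]
    - [0,0,-0.4]
    - [0,0,0]
  turn: [0,0,0,0,0]

```text
time: 11.25
position: [0.4913, -0.3288, 0.2104]
tool_rot: [-1.571, 0.032, -0.032]
ft_force: [-0.0, 0.1, -0.8]
grip_width: -0.0
```

```bash
python3 - <<'E'
from h import *
s=st();p=w2c(s['position']);print(p)
d=cam('side');cv2.imwrite('pics/s10.png',cv2.resize(d['img'][150:300,200:400],None,fx=4,fy=4,interpolation=cv2.INTER_CUBIC))
d=cam('top');cv2.imwrite('pics/t10.png',cv2.resize(d['img'][150:300,250:450],None,fx=4,fy=4,interpolation=cv2.INTER_CUBIC))
E
```

```text
t 11.25 p [ 0.4913 -0.3288  0.2104] g -0.0004926427924045547 f [-0.   0.1 -0.8]
[[ 0.999 -0.     0.041]
 [-0.041 -0.001  0.999]
 [-0.    -1.    -0.001]]
[-0.01970361 -0.19753525  0.21035265]
```

View pics/s10.png

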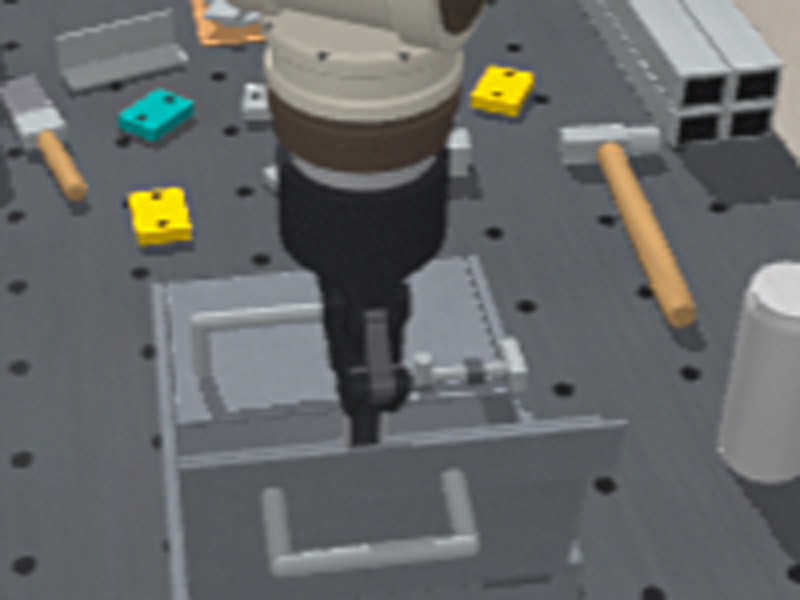

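View pics/t10.png

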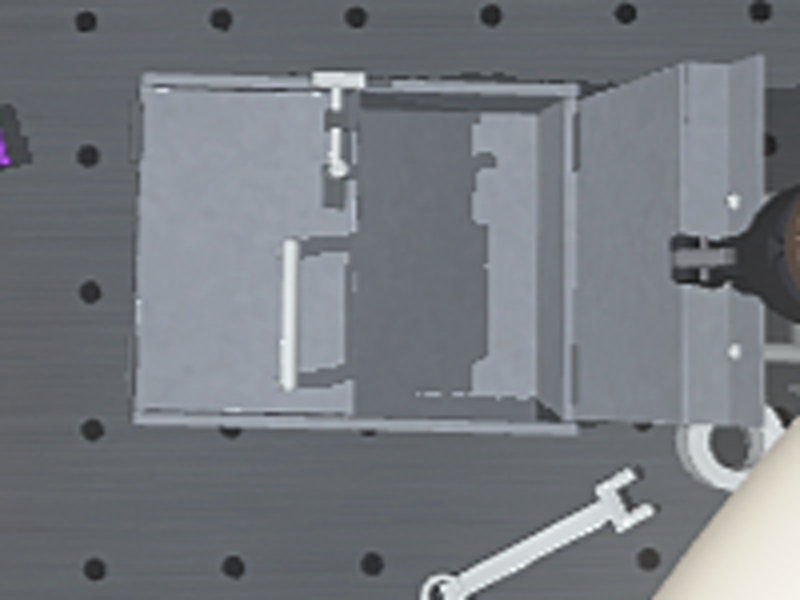

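```bash
python3 - <<'E'
from h import *
c=cam('top');d=cam('side')
f=lambda u,v,x,y,k:((u+.5)/k-.5+x,(v+.5)/k-.5+y)
p,e=tri(c,f(338,168,250,150,4),d,f(422,358,200,150,4));print(p,e,w2c(p))
q=onz(c,*f(338,168,250,150,4),.107);print(w2c(q))
for th in(95,98,100,103):
    a2=np.radians(th)+np.arctan2(33,183);print(th,proj(d,c2w([.11,-.15+.186*np.cos(a2),.085+.186*np.sin(a2)])))
to(c2w([w2c(q)[0],.018,.20]),np.pi/2+YAW)
E
```

```text
[ 0.57409315 -0.11705029  0.11003149] 5.73632540688517e-07 [0.05443458 0.01736795 0.11003149]
[0.05482759 0.01696583 0.107     ]
95 [354.37158469 249.00067539]
98 [355.55643327 253.23969647]
100 [356.32940553 256.17091674]
103 [357.45921053 260.71423515]
slide total [2.49 0.36 7.12] zyaw deg 87.74
turn total 0.008
```

Call:
apply_moves:
  fingers: [30,30,30,30,30,30,30,30]
  slide:
    - [0,0,0.9]
    - [0.4,0,0.9]
    - [0.4,0,0.9]
    - [0.4,0,0.9]
    - [0.4,0,0.9]
    - [0.4,0,0.9]
    - [0.5,0,0.9]
    - [0,0,0.8]
  turn: [0,0,0,0,0,0,0,0]

```text
time: 12.25
position: [0.5759, -0.1154, 0.2103]
tool_rot: [-1.571, 0.03, -0.03]
ft_force: [0.2, -0.6, 0.4]
grip_width: 0.348
```

Call:
apply_moves:
  fingers: [30,30,30,30,30,30]
  slide:
    - [0,0.9,0]
    - [0,0.9,0]
    - [0,0.9,0]
    - [0,0.9,0]
    - [0,0.5,0]
    - [0,0,0]
  turn: [0,0,0,0,0,0]

```text
time: 12.85
position: [0.5737, -0.1166, 0.0858]
tool_rot: [-1.57, 0.033, -0.028]
ft_force: [0.1, -0.3, -0.2]
grip_width: 0.349
```

```bash
python3 - <<'E'
from h import *
s=st();p=w2c(s['position']);print(p);to(c2w([.0545,.018,.06]),np.pi/2+YAW)
cv2.imwrite('pics/w11.png',cam('wrist')['img'])
d=cam('side');cv2.imwrite('pics/s11.png',cv2.resize(d['img'][150:300,200:400],None,fx=4,fy=4,interpolation=cv2.INTER_CUBIC))
E
```

```text
t 12.85 p [ 0.5737 -0.1166  0.0858] g 0.34941867984841324 f [ 0.1 -0.3 -0.2]
[[ 0.999 -0.003  0.039]
 [-0.039  0.     0.999]
 [-0.003 -1.     0.   ]]
[0.05401488 0.01777005 0.08578522]
slide total [0.02 0.86 0.01] zyaw deg 87.76
turn total 0.011
```

View pics/w11.png

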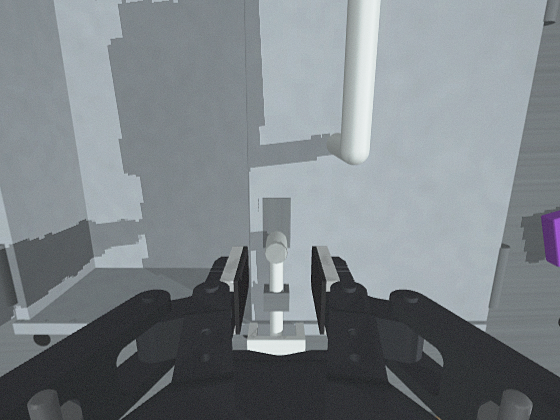

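View pics/s11.png

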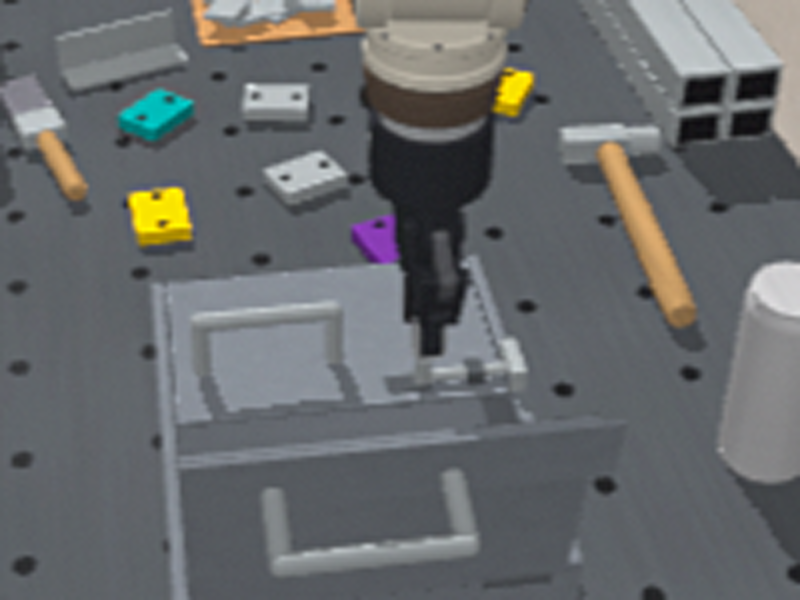

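Call:
apply_moves:
  fingers: [30,30,30]
  slide:
    - [0,0.5,0]
    - [0,0.3,0]
    - [0,0,0]
  turn: [0,0,0]

```text
time: 13.25
position: [0.574, -0.1169, 0.0619]
tool_rot: [-1.57, 0.033, -0.029]
ft_force: [-0.3, -0.2, -0.2]
grip_width: 0.348
```

Call:
apply_moves:
  fingers: [30,30]
  slide:
    - [0,0.2,0]
    - [0,0,0]
  turn: [0,0]

```text
time: 13.45
position: [0.5745, -0.1171, 0.0569]
tool_rot: [-1.57, 0.032, -0.03]
ft_force: [-1.0, 0.2, -0.6]
grip_width: 0.354
```

```bash
python3 - <<'E'
from h import *
s=st();p=w2c(s['position']);print(p)
d=cam('side');cv2.imwrite('pics/s12.png',cv2.resize(d['img'][200:280,260:340],None,fx=7,fy=7,interpolation=cv2.INTER_CUBIC))
E
```

```text
t 13.45 p [ 0.5745 -0.1171  0.0569] g 0.35435699646018365 f [-1.   0.2 -0.6]
[[ 0.999 -0.001  0.039]
 [-0.039  0.     0.999]
 [-0.001 -1.     0.   ]]
[0.05488423 0.01737081 0.05694759]
```

View pics/s12.png

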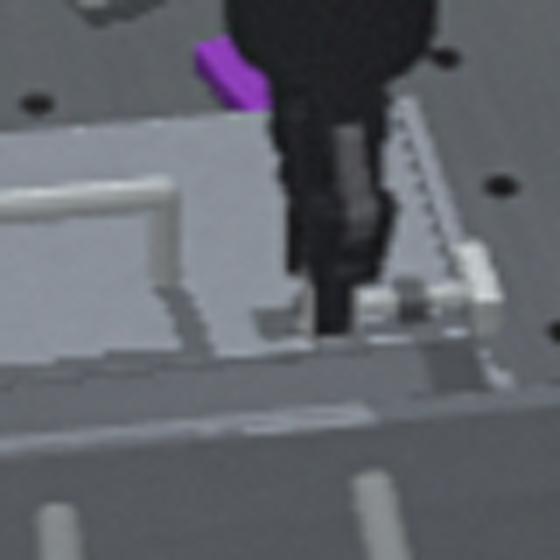

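Call:
apply_moves:
  fingers: [5,5,5,5,5,5,5,5]
  slide:
    - [0,0,0]
    - [0,0,0]
    - [0,0,0]
    - [-0.25,0,0]
    - [-0.25,0,0]
    - [-0.25,0,0]
    - [-0.25,0,0]
    - [-0.05,0,0]
  turn: [0,0,0,0,0,0,0,0]
  force: 40

```text
time: 14.3
position: [0.5469, -0.1173, 0.0591]
tool_rot: [-1.573, 0.025, -0.038]
ft_force: [20.3, -7.2, -5.8]
grip_width: 0.113
```

```bash
python3 - <<'E'
from h import *
s=st();p=w2c(s['position']);print(p)
d=cam('side');cv2.imwrite('pics/s13.png',cv2.resize(d['img'][200:280,260:340],None,fx=7,fy=7,interpolation=cv2.INTER_CUBIC))
E
```

```text
t 14.3 p [ 0.5469 -0.1173  0.0591] g 0.11279654424225022 f [20.3 -7.2 -5.8]
[[ 0.999  0.008  0.04 ]
 [-0.04  -0.003  0.999]
 [ 0.009 -1.    -0.002]]
[0.02723549 0.01602656 0.05905833]
```

View pics/s13.png

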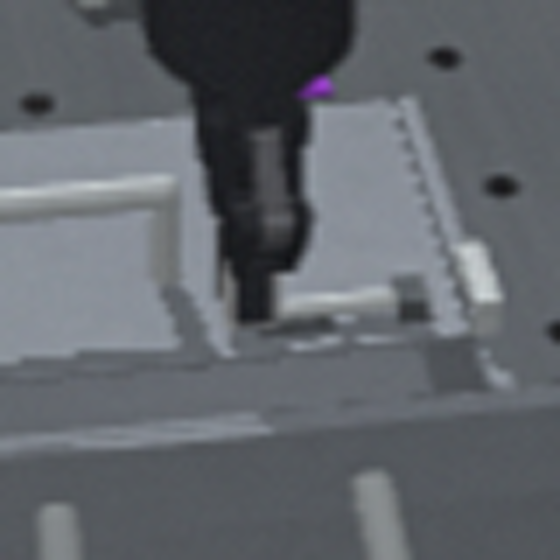

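Call:
apply_moves:
  fingers: [30,30,30,30,30,40,40,40]
  slide:
    - [0.05,0,0]
    - [0,0,0]
    - [0,-0.8,0]
    - [0,-0.9,0]
    - [0,-0.9,0]
    - [-0.8,0,0.4]
    - [-0.8,0,0.4]
    - [-0.8,0,0.4]
  turn: [0,0,0,0,0,0,0,0]

```text
time: 15.15
position: [0.4733, -0.0766, 0.1356]
tool_rot: [-1.57, 0.031, -0.031]
ft_force: [0.1, 0.3, 1.1]
grip_width: 0.467
```

```bash
python3 - <<'E'
from h import *
s=st();p=w2c(s['position']);print(p);to(c2w([-.045,.051,.071]),np.pi/2+YAW)
cv2.imwrite('pics/w14.png',cam('wrist')['img'])
E
```

```text
t 15.15 p [ 0.4733 -0.0766  0.1356] g 0.46717425239109406 f [0.1 0.3 1.1]
[[ 0.999 -0.     0.039]
 [-0.039  0.     0.999]
 [-0.    -1.     0.   ]]
[-0.04790945  0.05366825  0.13561702]
slide total [ 0.1   2.15 -0.09] zyaw deg 87.74
turn total 0.007
```

View pics/w14.png

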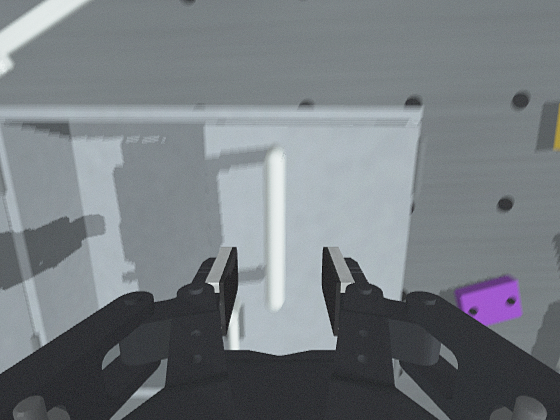

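Bar is centred between the pads; descend, grip, and lift along the arc.

Call:
apply_moves:
  fingers: [40,40,40,40,5,5,5,5]
  slide:
    - [0.1,0.7,-0.1]
    - [0,0.7,0]
    - [0,0.7,0]
    - [0,0,0]
    - [0,0,0]
    - [0,0,0]
    - [0,0,0]
    - [0,0,0]
  turn: [0,0,0,0,0,0,0,0]
  force: 60

```text
time: 16.0
position: [0.4777, -0.0812, 0.0741]
tool_rot: [-1.573, 0.03, -0.033]
ft_force: [-1.8, -5.5, 1.5]
grip_width: 0.117
```

Call:
apply_moves:
  fingers: [5,5,5,5,5,5,5,5]
  slide:
    - [0,-0.23,0.11]
    - [0,-0.23,0.14]
    - [0,-0.21,0.15]
    - [0,-0.2,0.16]
    - [0,-0.19,0.17]
    - [0,-0.17,0.19]
    - [0,-0.16,0.2]
    - [0,-0.15,0.21]
  turn: [0,0,0,0,0,0,0,0]

```text
time: 16.8
position: [0.4793, -0.0434, 0.121]
tool_rot: [-1.578, 0.031, -0.035]
ft_force: [-3.0, -20.1, 9.8]
grip_width: 0.116
```

```bash
python3 - <<'E'
from h import *
s=st();p=w2c(s['position']);print(p)
d=cam('side');cv2.imwrite('pics/s15.png',cv2.resize(d['img'][150:300,200:400],None,fx=4,fy=4,interpolation=cv2.INTER_CUBIC))
E
```

```text
t 16.8 p [ 0.4793 -0.0434  0.121 ] g 0.11632416333189965 f [ -3.  -20.1   9.8]
[[ 0.999  0.002  0.042]
 [-0.042 -0.007  0.999]
 [ 0.003 -1.    -0.007]]
[-0.04322164  0.08707718  0.12104095]
```

View pics/s15.png

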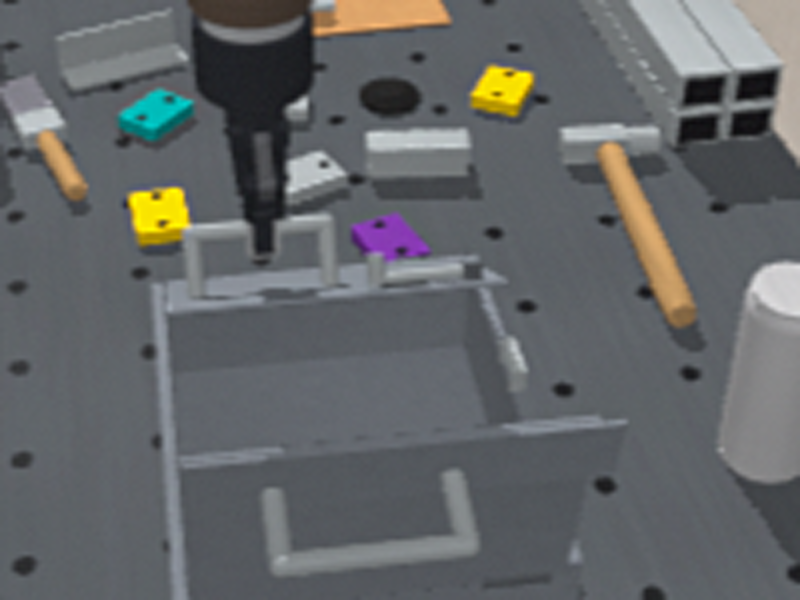

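Call:
apply_moves:
  fingers: [5,5,5,5,5,5,5]
  slide:
    - [0,-0.13,0.22]
    - [0,-0.12,0.23]
    - [0,-0.1,0.24]
    - [0,-0.09,0.24]
    - [0,-0.07,0.25]
    - [0,-0.05,0.25]
    - [0,0,0]
  turn: [0,0,0,0,0,0,0]

```text
time: 17.55
position: [0.4816, 0.0013, 0.1397]
tool_rot: [-1.574, 0.027, -0.036]
ft_force: [-5.3, -8.0, 19.6]
grip_width: 0.113
```

```bash
python3 - <<'E'
from h import *
s=st();p=w2c(s['position']);print(p)
d=cam('side');cv2.imwrite('pics/s16.png',cv2.resize(d['img'][150:300,200:400],None,fx=4,fy=4,interpolation=cv2.INTER_CUBIC))
cv2.imwrite('pics/w16.png',cam('wrist')['img'])
E
```

```text
t 17.55 p [0.4816 0.0013 0.1397] g 0.11342467561737321 f [-5.3 -8.  19.6]
[[ 0.999  0.005  0.04 ]
 [-0.04  -0.004  0.999]
 [ 0.006 -1.    -0.004]]
[-0.04280151  0.13183611  0.13970767]
```

View pics/s16.png

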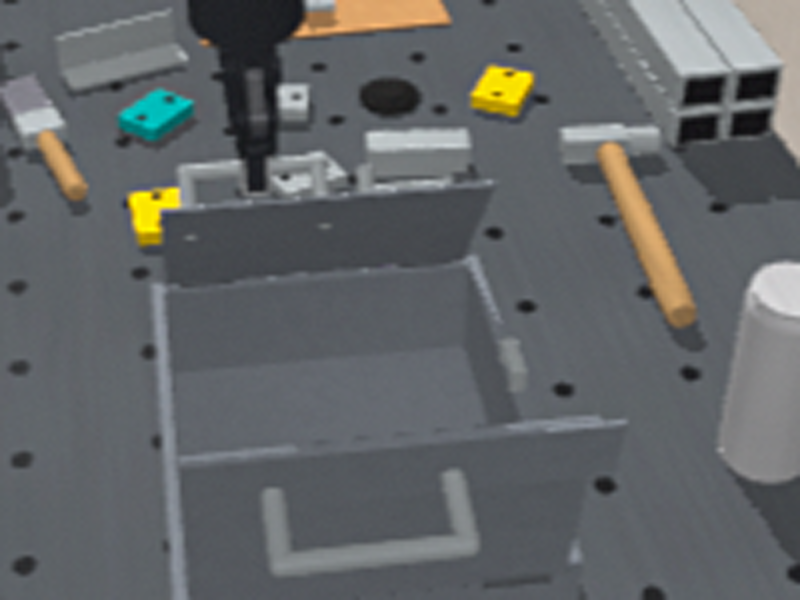

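View pics/w16.png

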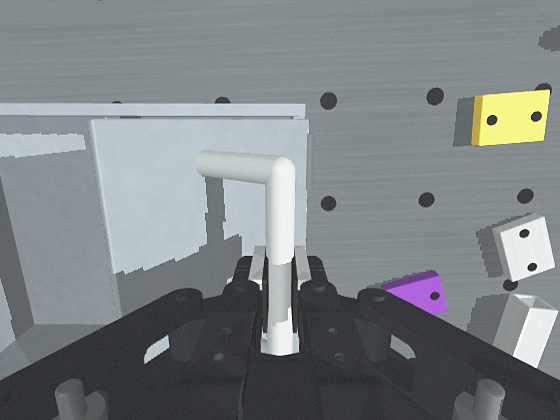

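Call:
apply_moves:
  fingers: [35,35,35,35,35,0,0,0]
  slide:
    - [0,0,0]
    - [0,0,0]
    - [0,-0.6,0]
    - [0,-1,0]
    - [0,-1,0]
    - [0.5,-0.4,-0.8]
    - [0.5,0,-0.9]
    - [0.5,0,-0.9]
  turn: [0,0,0,0,0,0,0,0]

```text
time: 18.45
position: [0.5231, -0.0778, 0.2264]
tool_rot: [-1.57, 0.029, -0.031]
ft_force: [0.9, 1.4, 0.4]
grip_width: 0.002
```

Call:
apply_moves:
  fingers: [0,0,0,0,0]
  slide:
    - [0,0,-0.9]
    - [0,1,0]
    - [0,1,0]
    - [0,0.9,0]
    - [0,0,0]
  turn: [0,0,0,0,0]

```text
time: 18.95
position: [0.5195, -0.1038, 0.1351]
tool_rot: [-1.569, 0.035, -0.026]
ft_force: [0.6, -0.3, 0.3]
grip_width: 0.001
```

```bash
python3 - <<'E'
from h import *
s=st();p=w2c(s['position']);print(p)
to(c2w([0,.16,.177]),np.pi/2+YAW)
E
```

```text
t 18.95 p [ 0.5195 -0.1038  0.1351] g 0.0011271470703554953 f [ 0.6 -0.3  0.3]
[[ 0.999 -0.006  0.039]
 [-0.039  0.001  0.999]
 [-0.006 -1.     0.001]]
[-0.0006533   0.02843614  0.13506732]
slide total [ 0.02 -1.39  4.39] zyaw deg 87.74
turn total 0.008
```

Call:
apply_moves:
  fingers: [0,0,0,0,0,0,0,0]
  slide:
    - [0,-0.5,0]
    - [0,-0.1,0.5]
    - [0,-0.1,0.5]
    - [0,-0.2,0.5]
    - [0,-0.2,0.5]
    - [0,-0.2,0.5]
    - [0,-0.1,0.5]
    - [0,0,0.5]
  turn: [0,0,0,0,0,0,0,0]

```text
time: 19.75
position: [0.5264, 0.0018, 0.1834]
tool_rot: [-1.572, 0.027, -0.034]
ft_force: [1.4, -3.7, 6.6]
grip_width: 0.003
```

Call:
apply_moves:
  fingers: [0,0,0,0]
  slide:
    - [0,0,0.3]
    - [0,0,0.3]
    - [0,0,0.3]
    - [0,0,0]
  turn: [0,0,0,0]

```text
time: 20.15
position: [0.5262, 0.0291, 0.1803]
tool_rot: [-1.57, 0.031, -0.029]
ft_force: [0.4, -0.3, 0.1]
grip_width: -0.003
```

```bash
python3 - <<'E'
from h import *
s=st();p=w2c(s['position']);print(p)
d=cam('side');cv2.imwrite('pics/s17.png',cv2.resize(d['img'][120:270,200:400],None,fx=4,fy=4,interpolation=cv2.INTER_CUBIC))
c=cam('top');cv2.imwrite('pics/t17.png',cv2.resize(c['img'][140:290,200:400],None,fx=4,fy=4,interpolation=cv2.INTER_CUBIC))
for th in(80,90,95,98,100,103):
    a=np.radians(th)
    P=[c2w([x,.15-.149*np.cos(a),.085+.149*np.sin(a)]) for x in(-.11,.11)]
    print(th,[proj(d,q) for q in P],[proj(c,q) for q in P])
E
```

```text
t 20.15 p [0.5262 0.0291 0.1803] g -0.002822092408940319 f [ 0.4 -0.3  0.1]
[[ 0.999 -0.001  0.038]
 [-0.038  0.001  0.999]
 [-0.001 -1.     0.001]]
[0.00068676 0.16150008 0.18030743]
80 [array([237.67655421, 183.63787458]), array([319.48660608, 177.18759801])] [array([295.40445118, 252.50525888]), array([297.23603514, 161.54211844])]
90 [array([237.20089349, 177.71818708]), array([317.54926989, 171.51245847])] [array([284.5940432 , 252.25894329]), array([286.61260739, 161.09614319])]
95 [array([237.01570584, 175.36275592]), array([316.5757387, 169.2688439])] [array([279.14096571, 252.12855891]), array([281.25085645, 161.00775537])]
98 [array([236.92190811, 174.14952918]), array([315.99532795, 168.11895648])] [array([275.88759627, 252.04881555]), array([278.05085592, 160.99852389])]
100 [array([236.86663895, 173.4248776 ]), array([315.61107762, 167.4348979 ])] [array([273.73415207, 251.99521442]), array([275.93223197, 161.01062112])]
103 [array([236.79464314, 172.46461305]), array([315.04004587, 166.53300518])] [array([270.53636225, 251.91438629]), array([272.78534445, 161.05601491])]
```

View pics/s17.png

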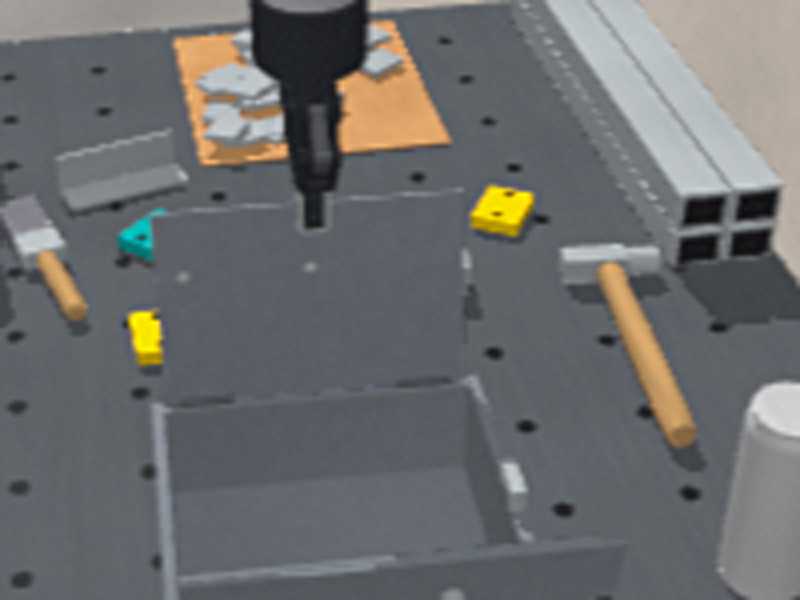

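View pics/t17.png

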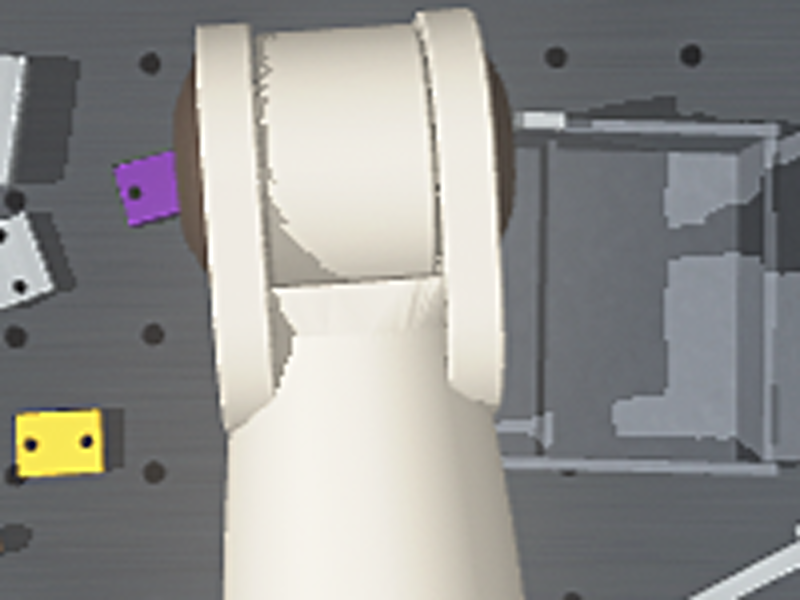

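```bash
cat >> h.py <<'E'
def parts(c=None):
    c=c or cam('top')
    hsv=cv2.cvtColor(c['img'],cv2.COLOR_BGR2HSV)
    m=((hsv[...,2]>170)&(hsv[...,1]<50)).astype('uint8')*255
    m[:130]=0;m[245:]=0;m[:,:118]=0;m[:,265:]=0
    for k in cv2.findContours(m,0,2)[0]:
        if cv2.contourArea(k)<80: continue
        (u,v),wh,an=cv2.minAreaRect(k); box=cv2.boxPoints(((u,v),wh,an))
        z=.03 if max(wh)>1.8*min(wh) else .014
        b=np.array([onz(c,*q,z)[:2] for q in box]); e1=b[1]-b[0];e2=b[2]-b[1]
        if np.linalg.norm(e1)<np.linalg.norm(e2): e1,e2=e2,e1
        print('px',round(u),round(v),'xy',np.round(b.mean(0),4),'LxW',np.round([np.linalg.norm(e1),np.linalg.norm(e2)],4),'long axis deg',round((np.degrees(np.arctan2(e1[1],e1[0]))+90)%180-90,1))
E
python3 - <<'E'
from h import *
parts();to([.655,.2606,.10],np.radians(81.9))
E
```

```text
px 202 205 xy [0.5534 0.2535] LxW [0.058  0.0433] long axis deg 21.3
px 170 202 xy [0.5648 0.3463] LxW [0.0579 0.0432] long axis deg -11.0
px 198 169 xy [0.6553 0.2609] LxW [0.0926 0.0292] long axis deg -7.8
px 258 195 xy [0.5779 0.0894] LxW [0.2816 0.0428] long axis deg 2.3
slide total [3.99 2.68 7.92] zyaw deg 87.76
turn total 0.732
```

Call:
apply_moves:
  fingers: [0,0,0,0,60,60,60,60]
  slide:
    - [0,-0.9,-0.2]
    - [0,-1,0]
    - [0,-0.9,0]
    - [0.3,0,0.9]
    - [0.4,0,1]
    - [0.4,0,1]
    - [0.4,0,1]
    - [0.4,0,1]
  turn: [0,0,0,0,0,0,0,0]

```text
time: 21.1
position: [0.5893, 0.1672, 0.2644]
tool_rot: [-1.57, 0.032, -0.031]
ft_force: [1.0, 0.3, 0.2]
grip_width: 0.68
```

```bash
python3 - <<'E'
from h import *
st();to([.655,.2606,.10],np.radians(81.9))
E
```

```text
t 21.1 p [0.5893 0.1672 0.2644] g 0.6803789658130747 f [1.  0.3 0.2]
[[ 0.999 -0.     0.04 ]
 [-0.04   0.     0.999]
 [-0.    -1.     0.   ]]
slide total [2.07 5.48 3.2 ] zyaw deg 87.71
turn total 0.726
```

Call:
apply_moves:
  fingers: [60,60,60,60,60,60,60,60]
  slide:
    - [0.6,0,0.9]
    - [0.6,0.4,0.9]
    - [0.6,0.9,0.9]
    - [0.2,0.9,0.4]
    - [0,0.9,0]
    - [0,0.9,0]
    - [0,0.9,0]
    - [0,0,0]
  turn: [0,0,0,0,0.7,0,0,0]

```text
time: 21.9
position: [0.6507, 0.2559, 0.1128]
tool_rot: [-1.571, 0.113, -0.103]
ft_force: [-0.4, -0.1, 0.2]
grip_width: 0.703
```

```bash
python3 - <<'E'
from h import *
st();to([.655,.2606,-.03],np.radians(82))
cv2.imwrite('pics/w20.png',cam('wrist')['img'])
d=cam('side');cv2.imwrite('pics/s20.png',cv2.resize(d['img'][100:200,230:350],None,fx=6,fy=6,interpolation=cv2.INTER_CUBIC))
E
```

```text
t 21.9 p [0.6507 0.2559 0.1128] g 0.7031140314070616 f [-0.4 -0.1  0.2]
[[ 0.991 -0.007  0.137]
 [-0.137 -0.002  0.991]
 [-0.007 -1.    -0.003]]
slide total [0.15 4.76 0.19] zyaw deg 82.12
turn total 0.015
```

View pics/w20.png

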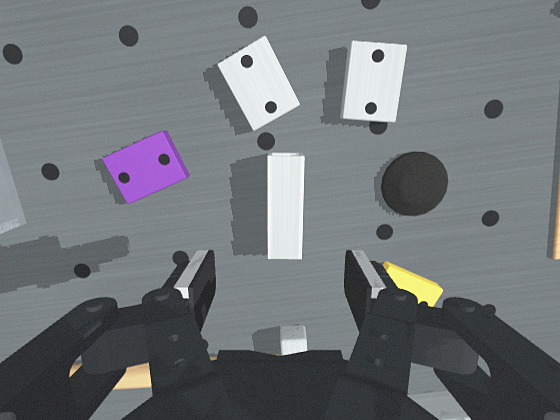

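View pics/s20.png

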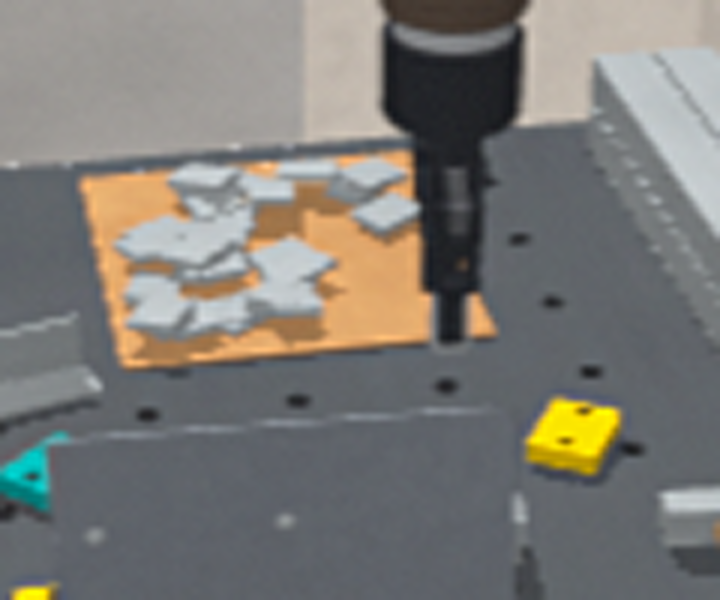

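Call:
apply_moves:
  fingers: [60,60,60,60,60,60,60]
  slide:
    - [0.15,0.8,0.2]
    - [0,0.9,0]
    - [0,0.9,0]
    - [0,0.8,0]
    - [0,0.6,0]
    - [0,0.4,0]
    - [0,0,0]
  turn: [0,0,0,0,0,0,0]

```text
time: 22.7
position: [0.6578, 0.2621, -0.0147]
tool_rot: [-1.568, 0.108, -0.107]
ft_force: [-0.3, -0.9, 0.8]
grip_width: 0.703
```

```bash
python3 - <<'E'
from h import *
st();to([.655,.2606,-.026],np.radians(82))
cv2.imwrite('pics/w21.png',cam('wrist')['img'])
E
```

```text
t 22.7 p [ 0.6578  0.2621 -0.0147] g 0.7028895937672729 f [-0.3 -0.9  0.8]
[[ 0.991 -0.001  0.137]
 [-0.137 -0.     0.991]
 [-0.001 -1.    -0.   ]]
slide total [-0.09  0.38 -0.06] zyaw deg 82.13
turn total 0.017
```

View pics/w21.png

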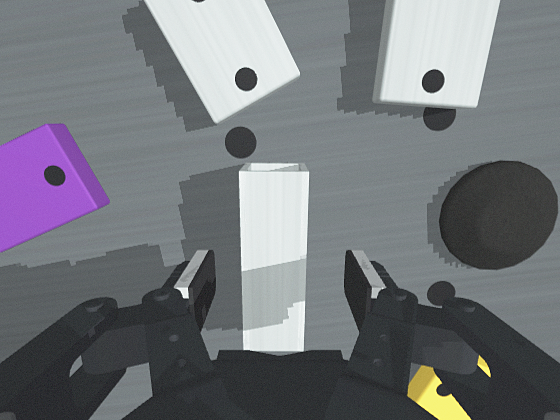

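Call:
apply_moves:
  fingers: [60,60,20,20,20,20,20,20]
  slide:
    - [-0.1,0.35,-0.05]
    - [0,0,0]
    - [0,0,0]
    - [0,0,0]
    - [0,0,0]
    - [0,0,0]
    - [0,0,0]
    - [0,0,0]
  turn: [0,0,0,0,0,0,0,0]
  force: 60

```text
time: 23.55
position: [0.6552, 0.2614, -0.024]
tool_rot: [-1.568, 0.107, -0.109]
ft_force: [-0.5, -1.4, 5.5]
grip_width: 0.333
```

Call:
apply_moves:
  fingers: [20,20,20,20]
  slide:
    - [0,-0.5,0]
    - [0,-0.5,0]
    - [0,-0.5,0]
    - [0,0,0]
  turn: [0,0,0,0]

```text
time: 23.95
position: [0.6563, 0.2619, 0.0238]
tool_rot: [-1.566, 0.104, -0.111]
ft_force: [-0.9, 0.3, -0.8]
grip_width: 0.335
```

```bash
python3 - <<'E'
from h import *
st();
cv2.imwrite('pics/w22.png',cam('wrist')['img'])
to(c2w([-.045,.0735,.29]),np.pi/2+YAW)
E
```

```text
t 23.95 p [0.6563 0.2619 0.0238] g 0.3347042454113097 f [-0.9  0.3 -0.8]
[[ 0.991  0.004  0.137]
 [-0.137  0.002  0.991]
 [ 0.004 -1.     0.002]]
slide total [ -4.43  -8.96 -11.32] zyaw deg 82.14
turn total -0.692
```

View pics/w22.png

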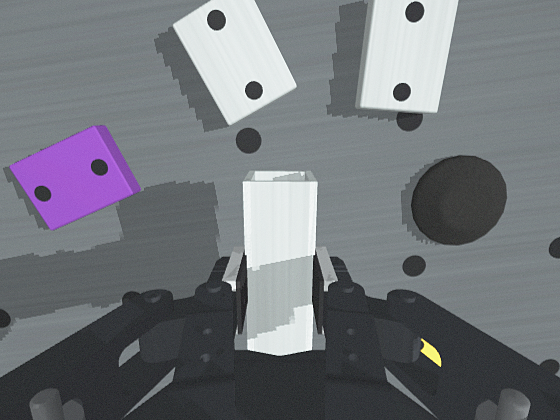

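Call:
apply_moves:
  fingers: [20,20,20,20,20,20,20,20]
  slide:
    - [0,-1,0]
    - [0,-1,0]
    - [0,-1,0]
    - [0,-1,0]
    - [0,-1,0]
    - [0,-1,0]
    - [0,-1,0]
    - [0,-1,0]
  turn: [0,-0.35,-0.34,0,0,0,0,0]

```text
time: 24.8
position: [0.6544, 0.2611, 0.2608]
tool_rot: [-1.571, 0.032, -0.032]
ft_force: [1.0, -0.1, -1.8]
grip_width: 0.332
```

```bash
python3 - <<'E'
from h import *
st();
to(c2w([-.0,.0735,.27]),np.pi/2+YAW)
E
```

```text
t 24.8 p [0.6544 0.2611 0.2608] g 0.33162222254387874 f [ 1.  -0.1 -1.8]
[[ 0.999 -0.001  0.041]
 [-0.041 -0.     0.999]
 [-0.001 -1.    -0.   ]]
slide total [ -3.98  -0.3  -10.83] zyaw deg 87.66
turn total -0.002
```

Call:
apply_moves:
  fingers: [20,20,20,20,20,20,20,20]
  slide:
    - [-0.4,-0.3,-0.9]
    - [-0.4,0,-1]
    - [-0.4,0,-1]
    - [-0.4,0,-1]
    - [-0.4,0,-1]
    - [-0.4,0,-1]
    - [-0.4,0,-1]
    - [-0.4,0,-1]
  turn: [0,0,0,0,0,0,0,0]

```text
time: 25.6
position: [0.5483, 0.0272, 0.2685]
tool_rot: [-1.571, 0.032, -0.031]
ft_force: [0.7, 1.0, -0.9]
grip_width: 0.332
```

Call:
apply_moves:
  fingers: [20,20,20,20,20]
  slide:
    - [-0.4,0,-1]
    - [-0.3,0,-1]
    - [0,0,-0.8]
    - [0,0,0]
    - [0,0,0]
  turn: [0,0,0,0,0]

```text
time: 26.1
position: [0.5246, -0.055, 0.2687]
tool_rot: [-1.57, 0.033, -0.033]
ft_force: [0.2, 0.1, -1.5]
grip_width: 0.336
```

```bash
python3 - <<'E'
from h import *
st();
to(c2w([-.0,.0735,-.012]),np.pi/2+YAW)
cv2.imwrite('pics/w23.png',cam('wrist')['img'])
d=cam('side');cv2.imwrite('pics/s23.png',cv2.resize(d['img'][100:300,180:380],None,fx=3,fy=3,interpolation=cv2.INTER_CUBIC))
E
```

```text
t 26.1 p [ 0.5246 -0.055   0.2687] g 0.33646907823547695 f [ 0.2  0.1 -1.5]
[[ 0.999 -0.001  0.042]
 [-0.042  0.     0.999]
 [-0.001 -1.     0.   ]]
slide total [-0.08  9.36 -0.13] zyaw deg 87.59
turn total -0.011
```

View pics/s23.png

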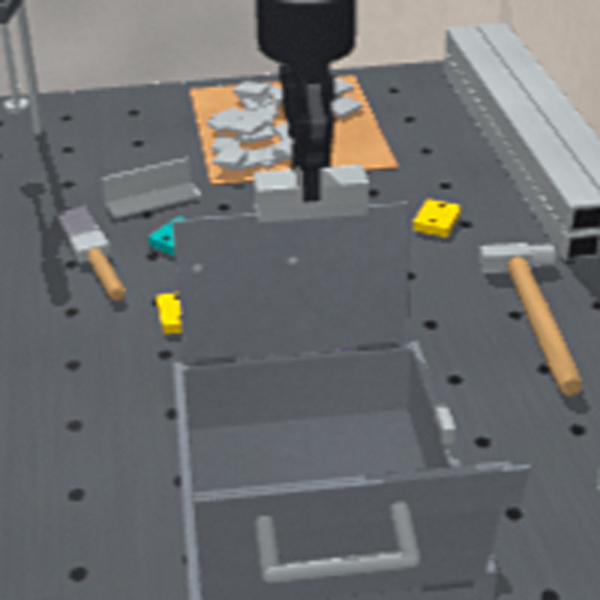

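View pics/w23.png

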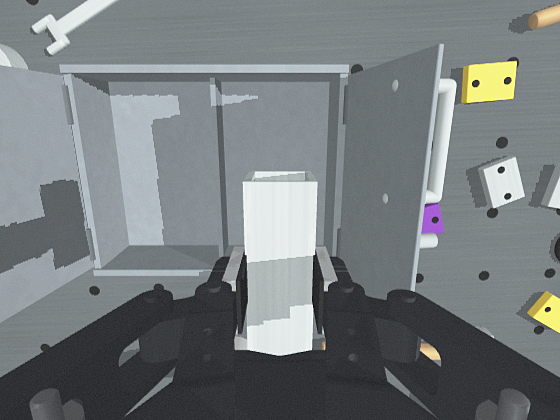

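Call:
apply_moves:
  fingers: [20,20,20,20,20,20,20,20]
  slide:
    - [-0.08,0.8,-0.1]
    - [0,1,0]
    - [0,1,0]
    - [0,1,0]
    - [0,1,0]
    - [0,1,0]
    - [0,1,0]
    - [0,0.8,0]
  turn: [0,0,0,0,0,0,0,0]

```text
time: 27.0
position: [0.5216, -0.0565, 0.039]
tool_rot: [-1.57, 0.032, -0.03]
ft_force: [0.7, 0.2, -2.0]
grip_width: 0.334
```

Call:
apply_moves:
  fingers: [20,20,20,20]
  slide:
    - [0,0.6,0]
    - [0,0.6,0]
    - [0,0.3,0]
    - [0,0,0]
  turn: [0,0,0,0]

```text
time: 27.4
position: [0.5214, -0.0569, -0.0052]
tool_rot: [-1.57, 0.033, -0.029]
ft_force: [0.4, 0.1, -1.4]
grip_width: 0.337
```

```bash
python3 - <<'E'
from h import *
s=st();print(w2c(s['position']))
to(c2w([-.0,.0735,-.014]),np.pi/2+YAW)
E
```

```text
t 27.4 p [ 0.5214 -0.0569 -0.0052] g 0.3370359326558668 f [ 0.4  0.1 -1.4]
[[ 0.999 -0.002  0.04 ]
 [-0.04   0.     0.999]
 [-0.002 -1.     0.   ]]
[-0.00067853  0.07535447 -0.00516967]
slide total [ 0.02  0.29 -0.06] zyaw deg 87.72
turn total 0.005
```

Lower the last bit, release to 45 mm, then go up.

Call:
apply_moves:
  fingers: [20,20,20,48,48,48,48,48]
  slide:
    - [0,0.2,0]
    - [0,0.12,0]
    - [0,0,0]
    - [0,0,0]
    - [0,0,0]
    - [0,0,0]
    - [0,-0.8,0]
    - [0,-1,0]
  turn: [0,0,0,0,0,0,0,0]

```text
time: 28.2
position: [0.5212, -0.0576, 0.0401]
tool_rot: [-1.57, 0.034, -0.03]
ft_force: [-0.2, 0.1, 0.5]
grip_width: 0.56
```

Call:
apply_moves:
  fingers: [48,48,48,48,48,48,48,48]
  slide:
    - [0,-1,0]
    - [0,-1,0]
    - [0,-1,0]
    - [0,-1,0]
    - [0,-1,0]
    - [0,-1,0]
    - [0,-1,0]
    - [0,-1,0]
  turn: [0,0,0,0,0,0,0,0]

```text
time: 29.0
position: [0.522, -0.0577, 0.282]
tool_rot: [-1.571, 0.032, -0.033]
ft_force: [0.9, -0.8, -0.1]
grip_width: 0.563
```

```bash
python3 - <<'E'
from h import *
s=st();print(w2c(s['position']))
parts()
to([.5534,.2535,.1],np.radians(21.3))
to([.5534,.2535,.1],np.radians(21.3+90))
cv2.imwrite('pics/w24.png',cam('wrist')['img'])
E
```

```text
t 29.0 p [ 0.522  -0.0577  0.282 ] g 0.5634526705587233 f [ 0.9 -0.8 -0.1]
[[ 0.999  0.001  0.041]
 [-0.041 -0.     0.999]
 [ 0.001 -1.    -0.   ]]
[1.14356225e-05 7.45659800e-02 2.82046135e-01]
px 260 226 xy [0.4904 0.0845] LxW [0.1054 0.02  ] long axis deg -0.8
px 202 205 xy [0.5534 0.2535] LxW [0.058  0.0433] long axis deg 21.3
px 170 202 xy [0.5648 0.3463] LxW [0.0584 0.0428] long axis deg -11.8
slide total [ 0.56  6.22 10.41] zyaw deg 87.66
turn total 8.295
slide total [ 0.56  6.22 10.41] zyaw deg 87.66
turn total -2.955
```

View pics/w24.png

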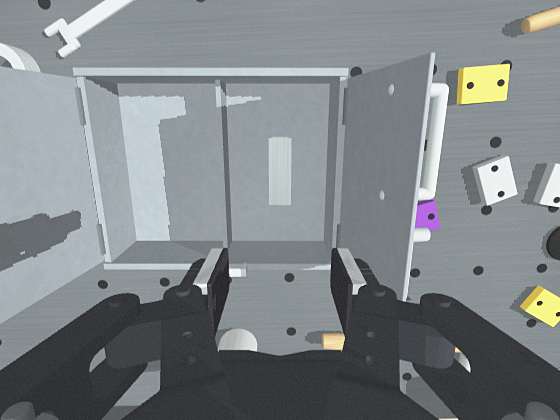

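Call:
apply_moves:
  fingers: [65,65,65,65,65,65,65,65]
  slide:
    - [0.1,0,1]
    - [0.1,0,1]
    - [0.1,0,1]
    - [0.1,0,1]
    - [0.1,0,1]
    - [0.1,0,1]
    - [0,0,1]
    - [0,0,1]
  turn: [0,0,0,0,0,0,0,0]

```text
time: 29.9
position: [0.5499, 0.1826, 0.2798]
tool_rot: [-1.571, 0.032, -0.032]
ft_force: [1.0, -1.0, 0.2]
grip_width: 0.761
```

Call:
apply_moves:
  fingers: [65,65,65,65,65,65,65,65]
  slide:
    - [0,0,0.9]
    - [0,0,0.9]
    - [0,0,0.6]
    - [0,1,0]
    - [0,1,0]
    - [0,1,0]
    - [0,1,0]
    - [0,0,0]
  turn: [0,0,0,-0.98,-0.98,-0.98,0,0]

```text
time: 30.7
position: [0.551, 0.2523, 0.1559]
tool_rot: [-1.553, -0.284, 0.295]
ft_force: [-0.5, -0.9, -0.0]
grip_width: 0.76
```

```bash
python3 - <<'E'
from h import *
s=st()
to([.5534,.2535,-.026],np.radians(21.3+90))
c=cam('wrist');cv2.imwrite('pics/w25.png',c['img'])
print(proj(c,[.5534,.2535,.014]))
E
```

```text
t 30.7 p [0.551  0.2523 0.1559] g 0.7604684186426988 f [-0.5 -0.9 -0. ]
[[ 0.933 -0.006 -0.361]
 [ 0.361 -0.003  0.933]
 [-0.007 -1.    -0.001]]
slide total [0.13 6.06 0.01] zyaw deg 111.16
turn total -0.017
[280.45952477 190.93445187]
```

View pics/w25.png

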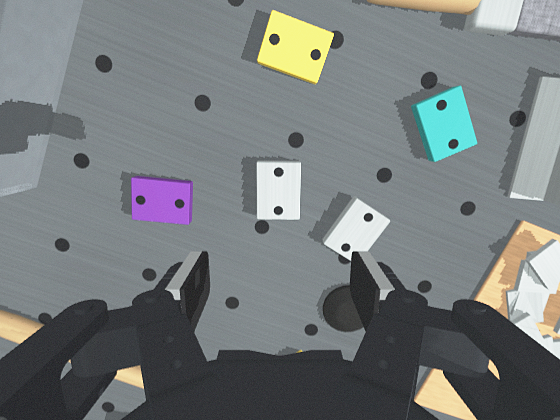

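Call:
apply_moves:
  fingers: [58,58,58,58,58,58,58,58]
  slide:
    - [0.1,1,0]
    - [0,1,0]
    - [0,1,0]
    - [0,1,0]
    - [0,0.9,0]
    - [0,0.6,0]
    - [0,0.4,0]
    - [0,0,0]
  turn: [0,0,0,0,0,0,0,0]

```text
time: 31.55
position: [0.5558, 0.2544, -0.0166]
tool_rot: [-1.551, -0.289, 0.29]
ft_force: [-0.2, 0.0, -1.2]
grip_width: 0.678
```

```bash
python3 - <<'E'
from h import *
s=st()
to([.5534,.2535,-.028],np.radians(21.3+90))
c=cam('wrist');cv2.imwrite('pics/w26.png',c['img'])
E
```

```text
t 31.55 p [ 0.5558  0.2544 -0.0166] g 0.6777158208678808 f [-0.2  0.  -1.2]
[[ 0.933 -0.001 -0.361]
 [ 0.361 -0.     0.933]
 [-0.001 -1.    -0.   ]]
slide total [-0.08  0.38  0.  ] zyaw deg 111.16
turn total -0.018
```

View pics/w26.png

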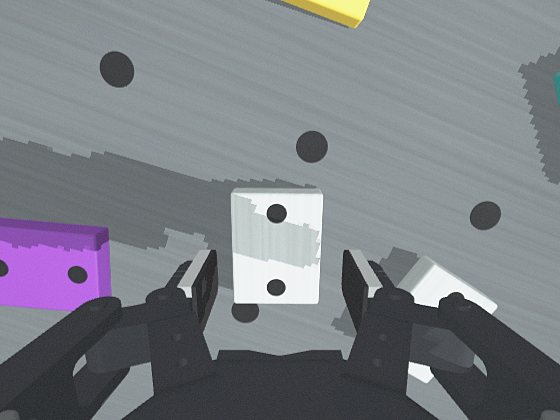

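Call:
apply_moves:
  fingers: [58,58,58]
  slide:
    - [-0.08,0.3,0]
    - [0,0.15,0]
    - [0,0,0]
  turn: [0,0,0]

```text
time: 31.9
position: [0.5532, 0.2535, -0.0303]
tool_rot: [-1.551, -0.29, 0.29]
ft_force: [0.6, -0.0, 0.6]
grip_width: 0.678
```

Call:
apply_moves:
  fingers: [35,35,35,35,35]
  slide:
    - [0,0,0]
    - [0,0,0]
    - [0,0,0]
    - [0,0,0]
    - [0,0,0]
  turn: [0,0,0,0,0]
  force: 70

```text
time: 32.4
position: [0.5537, 0.2535, -0.0289]
tool_rot: [-1.551, -0.291, 0.289]
ft_force: [-1.8, -2.5, 5.0]
grip_width: 0.473
```

Call:
apply_moves:
  fingers: [35,35,35,35]
  slide:
    - [0,-0.5,0]
    - [0,-0.7,0]
    - [0,-0.7,0]
    - [0,0,0]
  turn: [0,0,0,0]

```text
time: 32.8
position: [0.5552, 0.2544, 0.0309]
tool_rot: [-1.55, -0.294, 0.286]
ft_force: [1.5, -0.0, -3.2]
grip_width: 0.477
```

```bash
python3 - <<'E'
from h import *
s=st()
c=cam('wrist');cv2.imwrite('pics/w27.png',c['img'])
d=cam('side');cv2.imwrite('pics/s27.png',cv2.resize(d['img'][80:200,200:350],None,fx=5,fy=5,interpolation=cv2.INTER_CUBIC))
E
```

```text
t 32.8 p [0.5552 0.2544 0.0309] g 0.4770359423938903 f [ 1.5 -0.  -3.2]
[[ 0.932  0.005 -0.361]
 [ 0.361  0.002  0.932]
 [ 0.005 -1.     0.   ]]
```

View pics/w27.png

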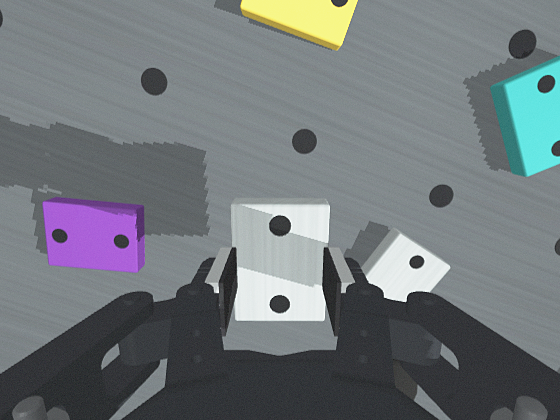

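View pics/s27.png

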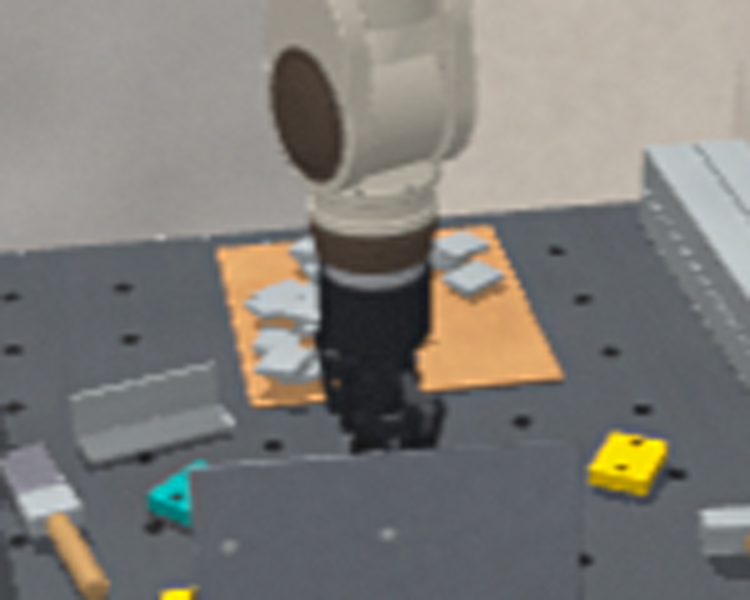

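Call:
apply_moves:
  fingers: [35,35,35,35,35,35,35,35]
  slide:
    - [0,-0.7,0]
    - [0,-1,0]
    - [0,-1,0]
    - [0,-1,0]
    - [0,-1,0]
    - [0,-1,0]
    - [0,-1,0]
    - [0,-1,0]
  turn: [0,0,0,0.98,0.98,0.98,0,0]

```text
time: 33.7
position: [0.5531, 0.2534, 0.2576]
tool_rot: [-1.571, 0.034, -0.031]
ft_force: [1.0, 0.7, -3.2]
grip_width: 0.473
```

```bash
python3 - <<'E'
from h import *
s=st()
to(c2w([.05,-.0735,.275]),np.pi/2+YAW)
E
```

```text
t 33.7 p [0.5531 0.2534 0.2576] g 0.47263334313616084 f [ 1.   0.7 -3.2]
[[ 0.999 -0.002  0.041]
 [-0.041 -0.001  0.999]
 [-0.002 -1.    -0.001]]
slide total [  1.06  -0.57 -15.34] zyaw deg 87.65
turn total -0.004
```

Call:
apply_moves:
  fingers: [35,35,35,35,35,35,35,35]
  slide:
    - [0,-0.5,-0.8]
    - [0.1,0,-1]
    - [0.1,0,-1]
    - [0.1,0,-1]
    - [0.1,0,-1]
    - [0.1,0,-1]
    - [0.1,0,-1]
    - [0.1,0,-1]
  turn: [0,0,0,0,0,0,0,0]

```text
time: 34.5
position: [0.5647, 0.0177, 0.2715]
tool_rot: [-1.571, 0.034, -0.03]
ft_force: [0.5, -0.4, -2.7]
grip_width: 0.473
```

Call:
apply_moves:
  fingers: [35,35,35,35,35,35,35,35]
  slide:
    - [0.1,0,-1]
    - [0.1,0,-1]
    - [0.1,0,-1]
    - [0.1,0,-1]
    - [0,0,-1]
    - [0,0,-1]
    - [0,0,-1]
    - [0,0,-0.6]
  turn: [0,0,0,0,0,0,0,0]

```text
time: 35.3
position: [0.5672, -0.2113, 0.2713]
tool_rot: [-1.57, 0.035, -0.031]
ft_force: [0.4, 0.3, -2.6]
grip_width: 0.471
```

Call:
apply_moves:
  fingers: [35,35,35,35,35,35,35]
  slide:
    - [0,0.9,0]
    - [0,1,0]
    - [0,1,0]
    - [0,1,0]
    - [0,1,0]
    - [0,1,0]
    - [0,0,0]
  turn: [0,0,0,0,0,0,0]

```text
time: 36.0
position: [0.565, -0.2081, 0.0907]
tool_rot: [-1.568, 0.038, -0.026]
ft_force: [-0.8, 0.2, -3.6]
grip_width: 0.475
```

```bash
python3 - <<'E'
from h import *
s=st();print(w2c(s['position']))
to(c2w([.05,-.0735,-.02]),np.pi/2+YAW)
c=cam('wrist');cv2.imwrite('pics/w28.png',c['img'])
E
```

```text
t 36.0 p [ 0.565  -0.2081  0.0907] g 0.47455918761870164 f [-0.8  0.2 -3.6]
[[ 0.999 -0.008  0.04 ]
 [-0.04   0.003  0.999]
 [-0.008 -1.     0.003]]
[ 0.04907956 -0.07395467  0.09067592]
slide total [0.06 3.69 0.01] zyaw deg 87.68
turn total 0.0
```

View pics/w28.png

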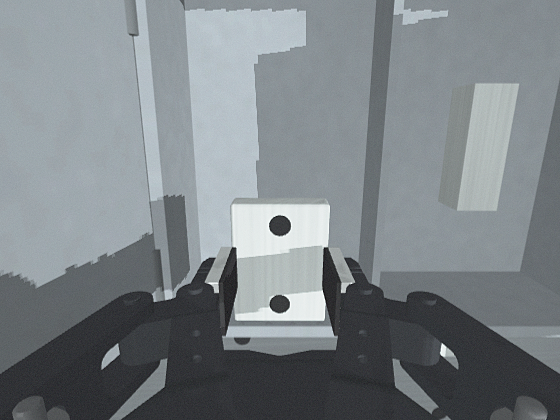

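Call:
apply_moves:
  fingers: [35,35,35,35,35,35,35,35]
  slide:
    - [0.05,0.8,0]
    - [0,0.8,0]
    - [0,0.7,0]
    - [0,0.6,0]
    - [0,0.4,0]
    - [0,0.3,0]
    - [0,0.05,0]
    - [0,0,0]
  turn: [0,0,0,0,0,0,0,0]

```text
time: 36.85
position: [0.5695, -0.2096, -0.0128]
tool_rot: [-1.571, 0.031, -0.033]
ft_force: [0.5, -0.5, -3.0]
grip_width: 0.471
```

```bash
python3 - <<'E'
from h import *
s=st();print(w2c(s['position']))
E
```

```text
t 36.85 p [ 0.5695 -0.2096 -0.0128] g 0.47120925752379966 f [ 0.5 -0.5 -3. ]
[[ 0.999  0.001  0.041]
 [-0.041 -0.     0.999]
 [ 0.001 -1.    -0.   ]]
[ 0.05356544 -0.07528203 -0.01278929]
```

Call:
apply_moves:
  fingers: [35,35,35]
  slide:
    - [0,0.15,0]
    - [0,0.13,0]
    - [0,0,0]
  turn: [0,0,0]

```text
time: 37.15
position: [0.5697, -0.2097, -0.0208]
tool_rot: [-1.571, 0.031, -0.033]
ft_force: [-0.8, 1.4, 3.1]
grip_width: 0.472
```

Call:
apply_moves:
  fingers: [58,58,58,58,58,58,58,58]
  slide:
    - [0,0,0]
    - [0,0,0]
    - [0,0,0]
    - [0,-0.6,0]
    - [0,-0.8,0]
    - [0,-1,0]
    - [0,-1,0]
    - [0,-1,0]
  turn: [0,0,0,0,0,0,0,0]

```text
time: 37.95
position: [0.569, -0.2094, 0.1113]
tool_rot: [-1.571, 0.032, -0.032]
ft_force: [0.0, -0.3, -0.1]
grip_width: 0.683
```

Call:
apply_moves:
  fingers: [58,58,58,58,58,58]
  slide:
    - [0,-1,0]
    - [0,-1,0]
    - [0,-1,0]
    - [0,-1,0]
    - [0,-1,0]
    - [0,-0.6,0]
  turn: [0,0,0,0,0,0]

```text
time: 38.55
position: [0.5693, -0.2095, 0.2807]
tool_rot: [-1.571, 0.03, -0.034]
ft_force: [0.5, -0.2, 0.3]
grip_width: 0.682
```

```bash
python3 - <<'E'
from h import *
s=st();print(w2c(s['position']))
parts()
to([.5648,.3463,.2],np.radians(90-11.4))
cv2.imwrite('pics/w29.png',cam('wrist')['img'])
E
```

```text
t 38.55 p [ 0.5693 -0.2095  0.2807] g 0.68176520103112 f [ 0.5 -0.2  0.3]
[[ 0.999  0.002  0.041]
 [-0.041 -0.001  0.999]
 [ 0.002 -1.    -0.001]]
[ 0.05338447 -0.07523159  0.28065447]
px 260 226 xy [0.4904 0.0845] LxW [0.1054 0.02  ] long axis deg -0.8
px 170 202 xy [0.5648 0.3463] LxW [0.0584 0.0428] long axis deg -11.8
slide total [-0.93  2.72 18.51] zyaw deg 87.67
turn total 1.133
```

View pics/w29.png

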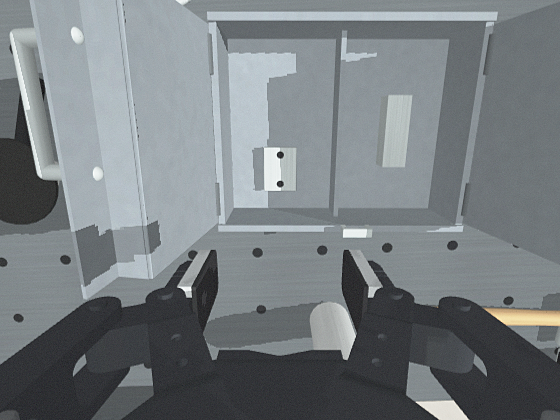

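Plate one lies flat in the first bay. Now the second plate.

Call:
apply_moves:
  fingers: [58,58,58,58,58,58,58,58]
  slide:
    - [0,0,1]
    - [-0.1,0,1]
    - [-0.1,0,1]
    - [-0.1,0,1]
    - [-0.1,0,1]
    - [-0.1,0,1]
    - [-0.1,0,1]
    - [-0.1,0,1]
  turn: [0,0,0,0,0,0,0,0]

```text
time: 39.45
position: [0.5574, 0.0324, 0.2767]
tool_rot: [-1.571, 0.033, -0.031]
ft_force: [0.3, 1.0, -0.1]
grip_width: 0.677
```

Call:
apply_moves:
  fingers: [58,58,58,58,58,58,58,58]
  slide:
    - [-0.1,0,1]
    - [-0.1,0,1]
    - [0,0,1]
    - [0,0,1]
    - [0,0,1]
    - [0,0,1]
    - [0,0,1]
    - [0,0,1]
  turn: [0,0,0,0,0,0,0,0]

```text
time: 40.25
position: [0.5615, 0.2724, 0.2767]
tool_rot: [-1.571, 0.033, -0.031]
ft_force: [-0.2, 0.5, -0.3]
grip_width: 0.682
```

Call:
apply_moves:
  fingers: [58,58,58,58,58,58,58,58]
  slide:
    - [0,0,1]
    - [0,0,1]
    - [0,0.9,0.5]
    - [0,0.9,0]
    - [0,1,0]
    - [0,1,0]
    - [0,0,0]
    - [0,0,0]
  turn: [0,0,0,0.57,0.57,0,0,0]

```text
time: 41.05
position: [0.5643, 0.3459, 0.1638]
tool_rot: [-1.566, 0.158, -0.156]
ft_force: [-0.4, 0.1, 1.0]
grip_width: 0.676
```

```bash
python3 - <<'E'
from h import *
s=st()
to([.5648,.3463,-.028],np.radians(90-11.4))
c=cam('wrist');cv2.imwrite('pics/w30.png',c['img'])
print(proj(c,[.5648,.3463,.014]))
E
```

```text
t 41.05 p [0.5643 0.3459 0.1638] g 0.6762620436833315 f [-0.4  0.1  1. ]
[[ 0.98  -0.001  0.198]
 [-0.198 -0.001  0.98 ]
 [-0.001 -1.    -0.001]]
slide total [0.02 6.39 0.02] zyaw deg 78.56
turn total -0.005
[280.59220118 186.12188352]
```

View pics/w30.png

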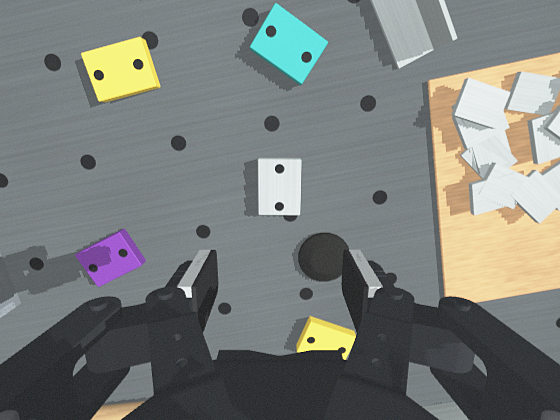

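Call:
apply_moves:
  fingers: [58,58,58,58,58,58,58,58]
  slide:
    - [0,1,0]
    - [0,1,0]
    - [0,1,0]
    - [0,1,0]
    - [0,0.9,0]
    - [0,0.8,0]
    - [0,0.5,0]
    - [0,0,0]
  turn: [0,0,0,0,0,0,0,0]

```text
time: 41.9
position: [0.5645, 0.346, -0.0227]
tool_rot: [-1.566, 0.158, -0.156]
ft_force: [0.6, -1.0, 0.6]
grip_width: 0.681
```

```bash
python3 - <<'E'
from h import *
s=st()
to([.5648,.3463,-.029],np.radians(90-11.4))
c=cam('wrist');cv2.imwrite('pics/w31.png',c['img'])
E
```

```text
t 41.9 p [ 0.5645  0.346  -0.0227] g 0.6805480328272281 f [ 0.6 -1.   0.6]
[[ 0.98  -0.001  0.199]
 [-0.199 -0.001  0.98 ]
 [-0.001 -1.    -0.001]]
slide total [0.01 0.21 0.01] zyaw deg 78.55
turn total -0.007
```

View pics/w31.png

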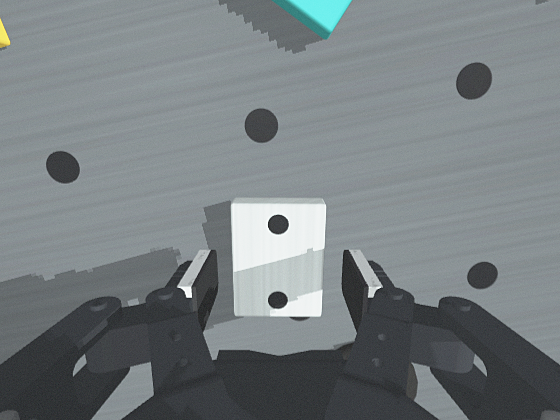

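Call:
apply_moves:
  fingers: [58,58,35,35,35,35,35]
  slide:
    - [0,0.22,0]
    - [0,0,0]
    - [0,0,0]
    - [0,0,0]
    - [0,0,0]
    - [0,0,0]
    - [0,0,0]
  turn: [0,0,0,0,0,0,0]
  force: 70

```text
time: 42.65
position: [0.5658, 0.3466, -0.0264]
tool_rot: [-1.564, 0.155, -0.159]
ft_force: [-0.3, -1.7, 7.4]
grip_width: 0.41
```

Call:
apply_moves:
  fingers: [35,35,35,35,35,35,35,35]
  slide:
    - [0,-0.5,0]
    - [0,-0.8,0]
    - [0,-1,0]
    - [0,-1,0]
    - [0,-1,0]
    - [0,-1,0]
    - [0,-1,0]
    - [0,-1,0]
  turn: [0,0,0,-0.57,-0.57,0,0,0]

```text
time: 43.45
position: [0.5644, 0.3461, 0.1932]
tool_rot: [-1.57, 0.031, -0.033]
ft_force: [0.5, 0.1, -0.1]
grip_width: 0.408
```

Call:
apply_moves:
  fingers: [35,35,35,35]
  slide:
    - [0,-1,0]
    - [0,-1,0]
    - [0,-0.6,0]
    - [0,0,0]
  turn: [0,0,0,0]

```text
time: 43.85
position: [0.5651, 0.3465, 0.2726]
tool_rot: [-1.568, 0.028, -0.036]
ft_force: [0.2, 0.6, -0.3]
grip_width: 0.41
```

```bash
python3 - <<'E'
from h import *
s=st()
to(c2w([-.05,-.075,.275]),np.pi/2+YAW)
c=cam('wrist');cv2.imwrite('pics/w32.png',c['img'])
E
```

```text
t 43.85 p [0.5651 0.3465 0.2726] g 0.4097721253488765 f [ 0.2  0.6 -0.3]
[[ 0.999  0.005  0.041]
 [-0.041  0.003  0.999]
 [ 0.004 -1.     0.003]]
slide total [ -2.55  -0.15 -18.5 ] zyaw deg 87.67
turn total -0.002
```

View pics/w32.png

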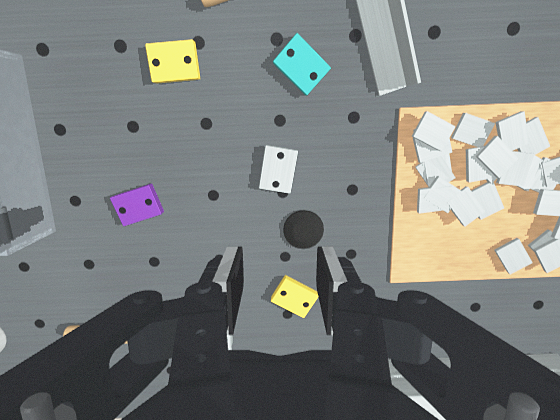

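```bash
python3 - <<'E'
from h import *
parts()
c=cam('wrist')
hsv=cv2.cvtColor(c['img'],cv2.COLOR_BGR2HSV)
m=((hsv[...,2]>190)&(hsv[...,1]<40)).astype('uint8')*255
m[:140]=0;m[200:]=0;m[:,:250]=0;m[:,310:]=0
k=max(cv2.findContours(m,0,2)[0],key=cv2.contourArea)
b=cv2.boxPoints(cv2.minAreaRect(k));P=np.array([onz(c,*q,.014)[:2] for q in b]);print(P.mean(0),P)
s=ctrl.sense()
to([.5648,.3463,-.03],np.radians(90-11.4))
E
```

```text
px 260 225 xy [0.4919 0.0844] LxW [0.1083 0.02  ] long axis deg -0.8
px 136 224 xy [0.503  0.4443] LxW [0.1181 0.1008] long axis deg 0.7
px 170 202 xy [0.5646 0.3467] LxW [0.0585 0.0438] long axis deg -11.0
[0.56501601 0.34450895] [[0.58960866 0.31619468]
 [0.53129803 0.32912478]
 [0.54013658 0.37208056]
 [0.59902077 0.36063578]]
slide total [0.01 9.93 0.01] zyaw deg 87.67
turn total 1.133
```

Call:
apply_moves:
  fingers: [58,58,58,58,58,58,58,58]
  slide:
    - [0,1,0]
    - [0,1,0]
    - [0,1,0]
    - [0,1,0]
    - [0,1,0]
    - [0,1,0]
    - [0,1,0]
    - [0,1,0]
  turn: [0.56,0.57,0,0,0,0,0,0]

```text
time: 44.8
position: [0.5635, 0.3455, 0.0258]
tool_rot: [-1.566, 0.157, -0.155]
ft_force: [1.7, -0.5, -0.3]
grip_width: 0.678
```

Call:
apply_moves:
  fingers: [58,58,58,58,58]
  slide:
    - [0,0.8,0]
    - [0,0.7,0]
    - [0,0.4,0]
    - [0,0.15,0]
    - [0,0,0]
  turn: [0,0,0,0,0]

```text
time: 45.3
position: [0.5643, 0.3459, -0.0335]
tool_rot: [-1.566, 0.157, -0.155]
ft_force: [-0.3, 0.4, -0.0]
grip_width: 0.68
```

```bash
python3 - <<'E'
from h import *
s=st()
to([.5647,.346,-.034],np.radians(90-11.4))
E
```

```text
t 45.3 p [ 0.5643  0.3459 -0.0335] g 0.6804655145942232 f [-0.3  0.4 -0. ]
[[ 0.98  -0.001  0.197]
 [-0.197 -0.     0.98 ]
 [-0.001 -1.    -0.001]]
slide total [0.01 0.02 0.  ] zyaw deg 78.62
turn total 0.003
```

Call:
apply_moves:
  fingers: [35,35,35,35,35,35]
  slide:
    - [0,0,0]
    - [0,0,0]
    - [0,0,0]
    - [0,0,0]
    - [0,0,0]
    - [0,0,0]
  turn: [0,0,0,0,0,0]
  force: 80

```text
time: 45.9
position: [0.5654, 0.3466, -0.0312]
tool_rot: [-1.564, 0.154, -0.157]
ft_force: [-2.6, -0.8, 7.1]
grip_width: 0.486
```

Call:
apply_moves:
  fingers: [35,35,35,35]
  slide:
    - [0,-0.5,0]
    - [0,-0.8,0]
    - [0,-0.5,0]
    - [0,0,0]
  turn: [0,0,0,0]

```text
time: 46.3
position: [0.5662, 0.3471, 0.0243]
tool_rot: [-1.562, 0.153, -0.159]
ft_force: [0.1, 0.6, -4.6]
grip_width: 0.487
```

```bash
python3 - <<'E'
from h import *
s=st()
c=cam('wrist');cv2.imwrite('pics/w33.png',c['img'])
E
```

```text
t 46.3 p [0.5662 0.3471 0.0243] g 0.4865350897222897 f [ 0.1  0.6 -4.6]
[[ 0.98   0.004  0.197]
 [-0.197  0.003  0.98 ]
 [ 0.003 -1.     0.003]]
```

View pics/w33.png

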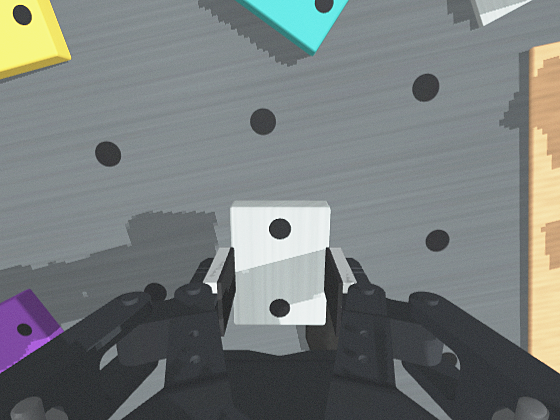

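Call:
apply_moves:
  fingers: [35,35,35,35,35,35,35,35]
  slide:
    - [0,-1,0]
    - [0,-1,0]
    - [0,-1,0]
    - [0,-1,0]
    - [0,-1,0]
    - [0,-1,0]
    - [0,-1,0]
    - [0,-1,0]
  turn: [0,0,0,-0.57,-0.57,0,0,0]

```text
time: 47.15
position: [0.5645, 0.3461, 0.2608]
tool_rot: [-1.572, 0.032, -0.03]
ft_force: [0.9, -0.2, -4.0]
grip_width: 0.481
```

```bash
python3 - <<'E'
from h import *
s=st()
to(c2w([-.05,-.075,.275]),np.pi/2+YAW)
E
```

```text
t 47.15 p [0.5645 0.3461 0.2608] g 0.4809195774421303 f [ 0.9 -0.2 -4. ]
[[ 0.999 -0.002  0.039]
 [-0.039 -0.001  0.999]
 [-0.001 -1.    -0.001]]
slide total [ -2.56  -0.45 -18.49] zyaw deg 87.75
turn total 0.008
```

Call:
apply_moves:
  fingers: [35,35,35,35,35,35,35,35]
  slide:
    - [0,-0.5,-0.9]
    - [-0.1,0,-1]
    - [-0.2,0,-1]
    - [-0.2,0,-1]
    - [-0.2,0,-1]
    - [-0.2,0,-1]
    - [-0.2,0,-1]
    - [-0.2,0,-1]
  turn: [0,0,0,0,0,0,0,0]

```text
time: 47.95
position: [0.5159, 0.1097, 0.2748]
tool_rot: [-1.571, 0.032, -0.03]
ft_force: [0.2, 0.0, -3.0]
grip_width: 0.488
```

Call:
apply_moves:
  fingers: [35,35,35,35,35,35,35,35]
  slide:
    - [-0.2,0,-1]
    - [-0.2,0,-1]
    - [-0.2,0,-1]
    - [-0.2,0,-1]
    - [-0.2,0,-1]
    - [-0.2,0,-1]
    - [0,0,-1]
    - [0,0,-1]
  turn: [0,0,0,0,0,0,0,0]

```text
time: 48.75
position: [0.4706, -0.1286, 0.2751]
tool_rot: [-1.57, 0.032, -0.03]
ft_force: [0.9, -0.0, -3.2]
grip_width: 0.487
```

Call:
apply_moves:
  fingers: [35,35,35,35,35]
  slide:
    - [0,0,-1]
    - [0,0,-1]
    - [0,0,-0.5]
    - [0,0,0]
    - [0,0,0]
  turn: [0,0,0,0,0]

```text
time: 49.25
position: [0.468, -0.2021, 0.2754]
tool_rot: [-1.57, 0.032, -0.031]
ft_force: [-0.1, -0.0, -3.4]
grip_width: 0.485
```

```bash
python3 - <<'E'
from h import *
s=st()
to(c2w([-.05,-.075,-.022]),np.pi/2+YAW)
c=cam('wrist');cv2.imwrite('pics/w34.png',c['img'])
E
```

```text
t 49.25 p [ 0.468  -0.2021  0.2754] g 0.4848977413103642 f [-0.1 -0.  -3.4]
[[ 0.999 -0.001  0.04 ]
 [-0.04   0.001  0.999]
 [-0.001 -1.     0.001]]
slide total [-0.05  9.91 -0.11] zyaw deg 87.71
turn total 0.004
```

View pics/w34.png

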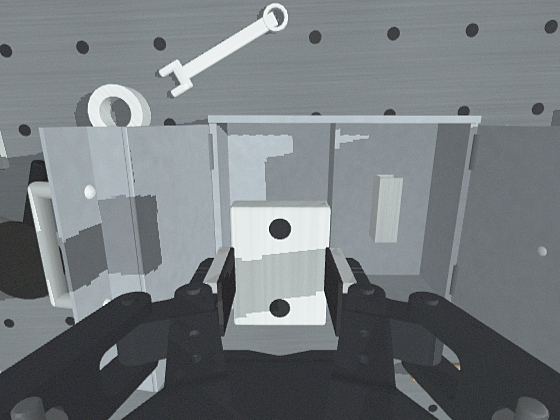

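Call:
apply_moves:
  fingers: [35,35,35,35,35,35,35,35]
  slide:
    - [-0.05,1,-0.1]
    - [0,1,0]
    - [0,1,0]
    - [0,1,0]
    - [0,1,0]
    - [0,1,0]
    - [0,1,0]
    - [0,0.9,0]
  turn: [0,0,0,0,0,0,0,0]

```text
time: 50.1
position: [0.4663, -0.204, 0.0376]
tool_rot: [-1.57, 0.03, -0.029]
ft_force: [-0.4, 0.3, -3.2]
grip_width: 0.482
```

Call:
apply_moves:
  fingers: [35,35,35,35,35]
  slide:
    - [0,0.7,0]
    - [0,0.5,0]
    - [0,0.4,0]
    - [0,0.1,0]
    - [0,0,0]
  turn: [0,0,0,0,0]

```text
time: 50.6
position: [0.4666, -0.2052, -0.0118]
tool_rot: [-1.571, 0.031, -0.031]
ft_force: [0.5, -0.4, -2.7]
grip_width: 0.487
```

```bash
python3 - <<'E'
from h import *
s=st()
to(c2w([-.05,-.075,-.022]),np.pi/2+YAW)
E
```

```text
t 50.6 p [ 0.4666 -0.2052 -0.0118] g 0.48708941568855346 f [ 0.5 -0.4 -2.7]
[[ 0.999  0.     0.039]
 [-0.039 -0.     0.999]
 [ 0.    -1.    -0.   ]]
slide total [-0.02  0.34  0.  ] zyaw deg 87.76
turn total 0.01
```

Call:
apply_moves:
  fingers: [35,35,35]
  slide:
    - [0,0.2,0]
    - [0,0.15,0]
    - [0,0,0]
  turn: [0,0,0]

```text
time: 50.9
position: [0.4662, -0.2053, -0.0229]
tool_rot: [-1.57, 0.031, -0.031]
ft_force: [-0.2, -0.7, -3.7]
grip_width: 0.485
```

Call:
apply_moves:
  fingers: [58,58,58,58,58,58,58,58]
  slide:
    - [0,0,0]
    - [0,0,0]
    - [0,0,0]
    - [0,-0.6,0]
    - [0,-0.8,0]
    - [0,-1,0]
    - [0,-1,0]
    - [0,-1,0]
  turn: [0,0,0,0,0,0,0,0]

```text
time: 51.7
position: [0.4665, -0.2054, 0.1111]
tool_rot: [-1.571, 0.03, -0.031]
ft_force: [0.6, 0.4, 0.5]
grip_width: 0.675
```

Call:
apply_moves:
  fingers: [0,0,0,0,0,0]
  slide:
    - [0,-1,0]
    - [0,-1,0]
    - [0,-1,0]
    - [0,-1,0]
    - [0,-1,0]
    - [0,-0.6,0]
  turn: [0,0,0,0,0,0]

```text
time: 52.3
position: [0.4667, -0.2055, 0.2803]
tool_rot: [-1.572, 0.029, -0.033]
ft_force: [-0.3, -0.4, 0.1]
grip_width: -0.001
```

```bash
python3 - <<'E'
from h import *
s=st();print(w2c(s['position']))
c=cam('wrist');cv2.imwrite('pics/w35.png',c['img'])
d=cam('side');cv2.imwrite('pics/s35.png',d['img'])
E
```

```text
t 52.3 p [ 0.4667 -0.2055  0.2803] g -0.0012364567673433125 f [-0.3 -0.4  0.1]
[[ 0.999  0.003  0.039]
 [-0.039 -0.001  0.999]
 [ 0.003 -1.    -0.001]]
[-0.04925084 -0.07536836  0.28028115]
```

View pics/w35.png

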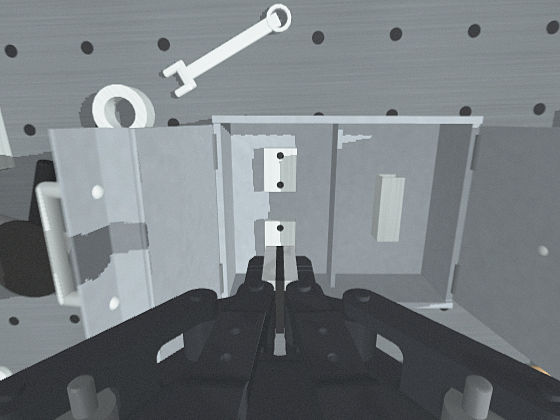

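View pics/s35.png

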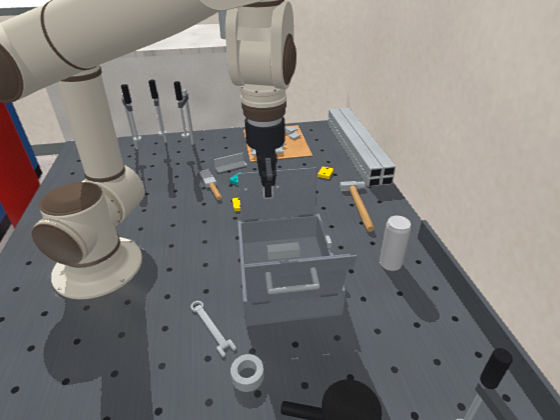

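Call:
apply_moves:
  fingers: [0,0,0,0,0,0,0,0]
  slide:
    - [0,0,1]
    - [0,0,1]
    - [0,0,1]
    - [0,0,1]
    - [0,0,1]
    - [0,0,1]
    - [0,0,1]
    - [0,0,1]
  turn: [0,0,0,0,0,0,0,0]

```text
time: 53.2
position: [0.4756, 0.0356, 0.2767]
tool_rot: [-1.571, 0.031, -0.031]
ft_force: [0.6, -0.2, -0.2]
grip_width: 0.003
```

Call:
apply_moves:
  fingers: [0,0,0,0,0,0,0,0]
  slide:
    - [0,0,1]
    - [0,0,1]
    - [0,0,1]
    - [0,0,0]
    - [0,0,0]
    - [0,0,0]
    - [0,0,0]
    - [0,0,0]
  turn: [0,0,0,1,1,1,1,1]

```text
time: 54.0
position: [0.4793, 0.1244, 0.2767]
tool_rot: [-1.492, 0.582, -0.581]
ft_force: [-0.2, -0.6, -0.7]
grip_width: -0.001
```

Call:
apply_moves:
  fingers: [0,0,0,0,0,0,0,0]
  slide:
    - [0,0,0]
    - [0,0,0]
    - [0,0,0]
    - [0,0,0]
    - [0,0,0]
    - [0,0,0]
    - [0,0,0]
    - [0,0,0]
  turn: [1,1,1,1,1,1,0.25,0]

```text
time: 54.8
position: [0.4793, 0.1243, 0.2768]
tool_rot: [-1.191, 1.239, -1.238]
ft_force: [-1.1, -0.1, 0.7]
grip_width: 0.0
```

```bash
python3 - <<'E'
from h import *
s=st();print(w2c(s['position']),s['q'])
to(c2w([-.045,.255,.12]),YAW)
E
```

```text
t 54.8 p [0.4793 0.1243 0.2768] g 0.00012901443938504828 f [-1.1 -0.1  0.7]
[[-0.04  -0.001  0.999]
 [-0.999 -0.    -0.04 ]
 [ 0.    -1.    -0.001]]
[-0.05006836  0.25469181  0.27676467] [2.53771415e-01 5.94724147e-03 2.60489615e-01 1.82608184e+00
 4.01998480e-06 1.86433976e+00]
slide total [-0.01  5.23  0.17] zyaw deg -2.28
turn total 0.005
```

Call:
apply_moves:
  fingers: [0,0,0,0,0,0,0]
  slide:
    - [0,0.8,0.15]
    - [0,1,0]
    - [0,1,0]
    - [0,1,0]
    - [0,1,0]
    - [0,0.4,0]
    - [0,0,0]
  turn: [0,0,0,0,0,0,0]

```text
time: 55.5
position: [0.4829, 0.1239, 0.12]
tool_rot: [-1.193, 1.239, -1.237]
ft_force: [0.1, 0.2, 1.0]
grip_width: -0.001
```

```bash
python3 - <<'E'
from h import *
s=st();print(w2c(s['position']))
c=cam('wrist');cv2.imwrite('pics/w36.png',c['img'])
E
```

```text
t 55.5 p [0.4829 0.1239 0.12  ] g -0.0012225333026156763 f [0.1 0.2 1. ]
[[-0.039 -0.003  0.999]
 [-0.999 -0.001 -0.039]
 [ 0.001 -1.    -0.003]]
[-0.04641185  0.25444518  0.1199526 ]
```

View pics/w36.png

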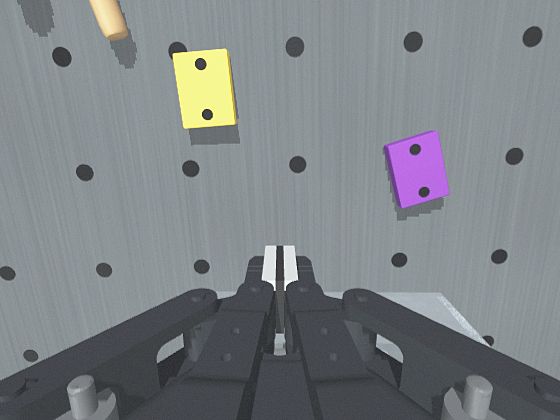

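Call:
apply_moves:
  fingers: [0,0,0,0,0,0,0,0]
  slide:
    - [0.4,0,0]
    - [0.4,0,0]
    - [0.3,-0.15,0]
    - [0.3,-0.15,0]
    - [0.45,-0.14,0]
    - [0.45,-0.14,0]
    - [0.5,-0.05,0]
    - [0.45,0,0]
  turn: [0,0,0,0,0,0,0,0]

```text
time: 56.35
position: [0.4808, 0.0259, 0.1423]
tool_rot: [-1.187, 1.236, -1.239]
ft_force: [1.0, 5.1, 3.3]
grip_width: 0.0
```

```bash
python3 - <<'E'
from h import *
s=st();print(w2c(s['position']))
d=cam('side');cv2.imwrite('pics/s37.png',cv2.resize(d['img'][100:300,180:380],None,fx=3,fy=3,interpolation=cv2.INTER_CUBIC))
E
```

```text
t 56.35 p [0.4808 0.0259 0.1423] g 0.0004226803770254293 f [1.  5.1 3.3]
[[-0.039  0.003  0.999]
 [-0.999  0.001 -0.039]
 [-0.001 -1.     0.003]]
[-0.04454104  0.15639723  0.14226354]
```

View pics/s37.png

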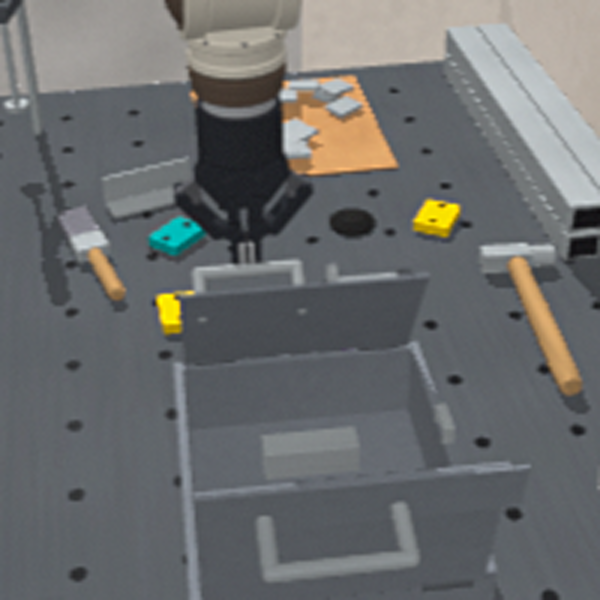

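Call:
apply_moves:
  fingers: [0,0,0,0,0,0,0]
  slide:
    - [0.47,0.1,0]
    - [0.46,0.15,0]
    - [0.44,0.2,0]
    - [0.43,0.23,0]
    - [0.37,0.3,0]
    - [0.33,0.35,0]
    - [0,0,0]
  turn: [0,0,0,0,0,0,0]

```text
time: 57.1
position: [0.476, -0.0495, 0.0983]
tool_rot: [-1.192, 1.241, -1.238]
ft_force: [-1.0, 0.7, 0.1]
grip_width: -0.004
```

```bash
python3 - <<'E'
from h import *
s=st();print(w2c(s['position']))
d=cam('side');cv2.imwrite('pics/s38.png',cv2.resize(d['img'][100:300,180:380],None,fx=3,fy=3,interpolation=cv2.INTER_CUBIC))
E
```

```text
t 57.1 p [ 0.476  -0.0495  0.0983] g -0.0035548509354809926 f [-1.   0.7  0.1]
[[-0.041 -0.003  0.999]
 [-0.999 -0.    -0.041]
 [ 0.001 -1.    -0.003]]
[-0.04631813  0.08093186  0.09832773]
```

View pics/s38.png

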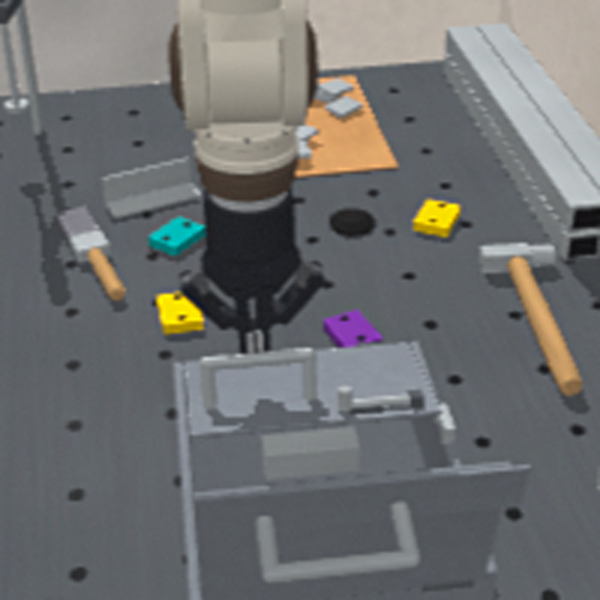

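Call:
apply_moves:
  fingers: [0,0,0,0,0,0,0,0]
  slide:
    - [0,-0.7,0]
    - [0,-0.8,0]
    - [0.45,0,0]
    - [0.4,0,0]
    - [0,0.4,0]
    - [0,0.4,0]
    - [0.05,0.3,0]
    - [0,0.2,0]
  turn: [0,0,0,0,0,0,0,0]

```text
time: 57.95
position: [0.4755, -0.0753, 0.105]
tool_rot: [-1.192, 1.239, -1.238]
ft_force: [0.2, -3.5, 3.6]
grip_width: 0.005
```

Call:
apply_moves:
  fingers: [0,0,0]
  slide:
    - [0,0.15,0]
    - [0,0.1,0]
    - [0,0,0]
  turn: [0,0,0]

```text
time: 58.25
position: [0.4758, -0.0748, 0.0985]
tool_rot: [-1.191, 1.239, -1.237]
ft_force: [0.3, -0.5, -0.6]
grip_width: -0.005
```

Call:
apply_moves:
  fingers: [0,0,0]
  slide:
    - [0,0.15,0]
    - [0,0.1,0]
    - [0,0,0]
  turn: [0,0,0]

```text
time: 58.55
position: [0.4768, -0.075, 0.0966]
tool_rot: [-1.187, 1.234, -1.241]
ft_force: [-13.8, 2.6, 37.9]
grip_width: 0.002
```

```bash
python3 - <<'E'
from h import *
s=st();print(w2c(s['position']))
d=cam('side');cv2.imwrite('pics/s39.png',cv2.resize(d['img'][150:300,200:350],None,fx=4,fy=4,interpolation=cv2.INTER_CUBIC))
E
```

```text
t 58.55 p [ 0.4768 -0.075   0.0966] g 0.0015409695532365016 f [-13.8   2.6  37.9]
[[-0.039  0.005  0.999]
 [-0.999 -0.    -0.039]
 [ 0.    -1.     0.005]]
[-0.04447168  0.05544918  0.09657709]
```

View pics/s39.png

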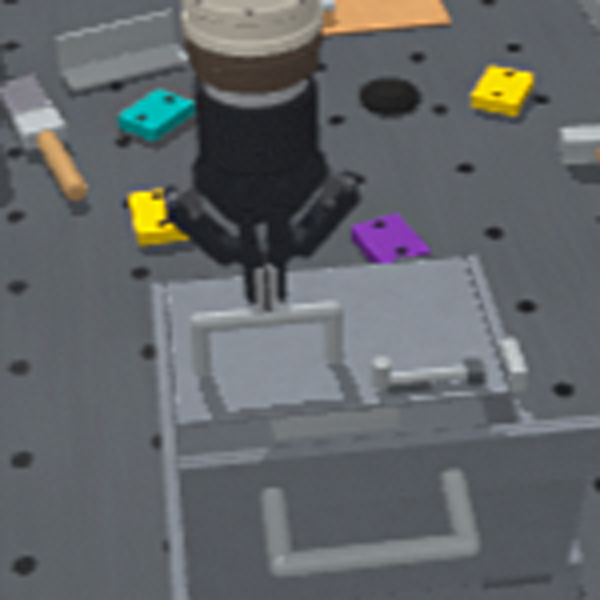

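Call:
apply_moves:
  fingers: [0,0,0,0,0,0]
  slide:
    - [0,-0.6,0]
    - [0,-0.7,0]
    - [0.6,0,0.5]
    - [0.6,0,0.5]
    - [0,0,0]
    - [0,0,0]
  turn: [0,0,0,0,0,0]

```text
time: 59.2
position: [0.5044, -0.1121, 0.1301]
tool_rot: [-1.19, 1.24, -1.238]
ft_force: [0.1, 0.4, 0.1]
grip_width: 0.003
```

```bash
python3 - <<'E'
from h import *
s=st();print(w2c(s['position']))
c=cam('top');d=cam('side')
cv2.imwrite('pics/t40.png',cv2.resize(c['img'][155:270,270:410],None,fx=5,fy=5,interpolation=cv2.INTER_CUBIC))
to(c2w([-.008,.018,.058]),YAW)
E
```

```text
t 59.2 p [ 0.5044 -0.1121  0.1301] g 0.00338182190048098 f [0.1 0.4 0.1]
[[-0.04  -0.001  0.999]
 [-0.999  0.001 -0.04 ]
 [-0.001 -1.    -0.001]]
[-0.01541063  0.01946432  0.13006932]
slide total [0.06 2.41 0.25] zyaw deg -2.24
turn total 0.01
```

View pics/t40.png

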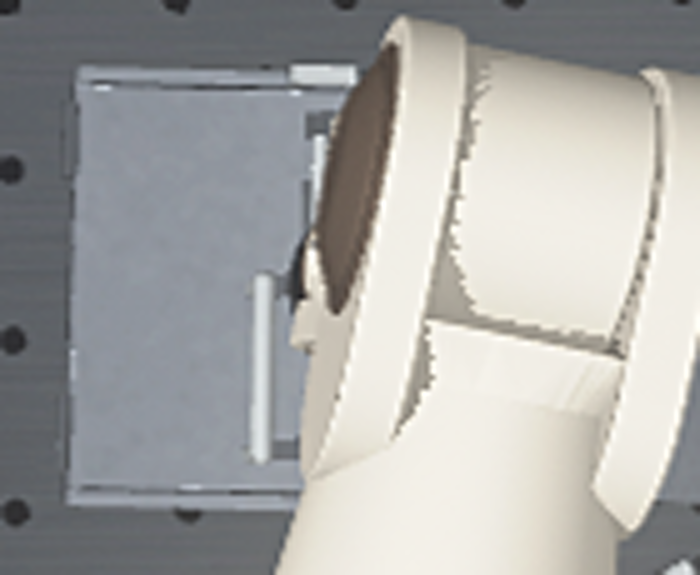

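Call:
apply_moves:
  fingers: [0,0,0,0,0]
  slide:
    - [0.05,0.8,0]
    - [0,0.8,0]
    - [0,0.5,0]
    - [0,0.25,0]
    - [0,0,0]
  turn: [0,0,0,0,0]

```text
time: 59.8
position: [0.504, -0.1134, 0.0594]
tool_rot: [-1.191, 1.239, -1.237]
ft_force: [0.3, -0.6, 0.1]
grip_width: 0.001
```

```bash
python3 - <<'E'
from h import *
s=st();print(w2c(s['position']))
c=cam('wrist');cv2.imwrite('pics/w41.png',c['img'])
d=cam('side');cv2.imwrite('pics/s41.png',cv2.resize(d['img'][200:300,240:360],None,fx=6,fy=6,interpolation=cv2.INTER_CUBIC))
E
```

```text
t 59.8 p [ 0.504  -0.1134  0.0594] g 0.0005875388195601835 f [ 0.3 -0.6  0.1]
[[-0.039 -0.001  0.999]
 [-0.999  0.    -0.039]
 [-0.    -1.    -0.001]]
[-0.01571721  0.01814916  0.05940612]
```

View pics/s41.png

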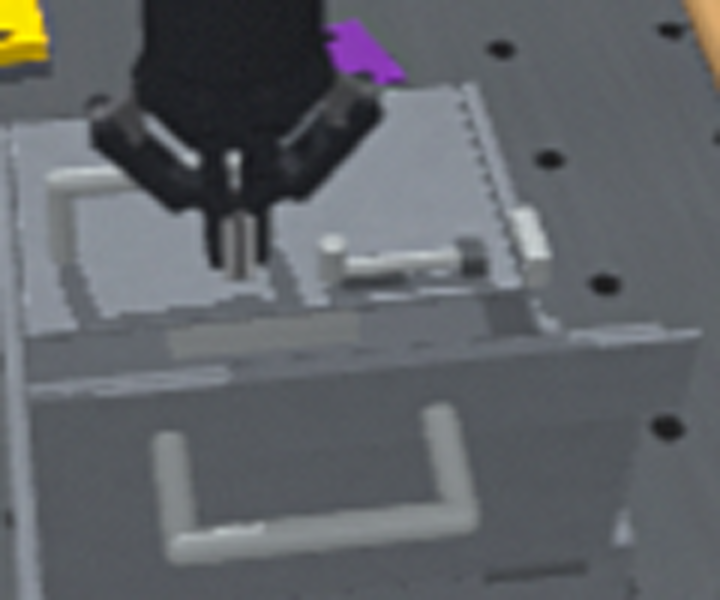

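Call:
apply_moves:
  fingers: [0,0,0,0,0,0]
  slide:
    - [0,0,0.3]
    - [0,0,0.3]
    - [0,0,0.3]
    - [0,0,0.3]
    - [0,0,0.3]
    - [0,0,0]
  turn: [0,0,0,0,0,0]

```text
time: 60.5
position: [0.5507, -0.1156, 0.0598]
tool_rot: [-1.19, 1.238, -1.238]
ft_force: [0.1, 0.7, -0.6]
grip_width: -0.002
```

Call:
apply_moves:
  fingers: [0,0,0]
  slide:
    - [0,0,0.1]
    - [0,0,0.1]
    - [0,0,0]
  turn: [0,0,0]

```text
time: 60.8
position: [0.5555, -0.1158, 0.0597]
tool_rot: [-1.191, 1.239, -1.238]
ft_force: [-0.6, 0.8, -0.3]
grip_width: -0.002
```

```bash
python3 - <<'E'
from h import *
s=st();print(w2c(s['position']))
d=cam('side');cv2.imwrite('pics/s42.png',cv2.resize(d['img'][200:300,240:360],None,fx=6,fy=6,interpolation=cv2.INTER_CUBIC))
E
```

```text
t 60.8 p [ 0.5555 -0.1158  0.0597] g -0.001979741771832824 f [-0.6  0.8 -0.3]
[[-0.039 -0.001  0.999]
 [-0.999  0.    -0.039]
 [-0.    -1.    -0.001]]
[0.03576551 0.01788558 0.05971926]
```

View pics/s42.png

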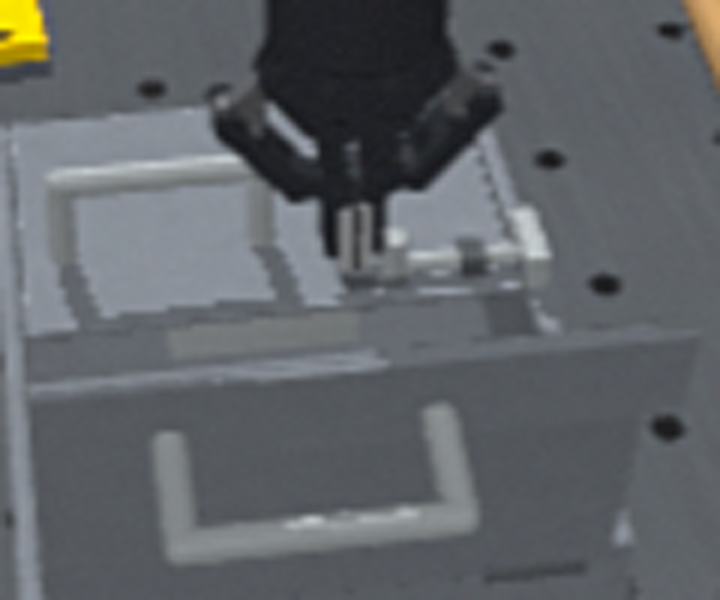

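Rod is in the keeper; keep pushing in small steps until the stop is felt.

Call:
apply_moves:
  fingers: [0,0,0]
  slide:
    - [0,0,0.1]
    - [0,0,0.1]
    - [0,0,0]
  turn: [0,0,0]

```text
time: 61.15
position: [0.5572, -0.1158, 0.0591]
tool_rot: [-1.196, 1.245, -1.234]
ft_force: [-21.8, 0.3, 6.9]
grip_width: -0.002
```

Call:
apply_moves:
  fingers: [0,0,0]
  slide:
    - [0,0,0.1]
    - [0,0,0.05]
    - [0,0,0]
  turn: [0,0,0]

```text
time: 61.45
position: [0.5579, -0.1158, 0.0588]
tool_rot: [-1.201, 1.251, -1.231]
ft_force: [-39.3, 1.6, 13.9]
grip_width: 0.002
```

Call:
apply_moves:
  fingers: [0,0,0,0,0,0,0,0]
  slide:
    - [0,0,-0.3]
    - [0,0,-0.3]
    - [0,-0.8,0]
    - [0,-1,0]
    - [0,-1,0]
    - [0,-1,0]
    - [0,-1,0]
    - [0,-1,0]
  turn: [0,0,0,0,0,0,0,0]

```text
time: 62.25
position: [0.5482, -0.1155, 0.2356]
tool_rot: [-1.189, 1.237, -1.239]
ft_force: [1.5, 0.5, -0.2]
grip_width: 0.002
```

```bash
python3 - <<'E'
from h import *
s=st();print(w2c(s['position']))
d=cam('side');cv2.imwrite('pics/s43.png',cv2.resize(d['img'][200:300,240:360],None,fx=6,fy=6,interpolation=cv2.INTER_CUBIC))
for x in (.0545,.0505,.026):print(proj(d,c2w([x,.018,.109])))
E
```

```text
t 62.25 p [ 0.5482 -0.1155  0.2356] g 0.0021422142939036505 f [ 1.5  0.5 -0.2]
[[-0.039  0.002  0.999]
 [-0.999 -0.    -0.039]
 [ 0.    -1.     0.002]]
[0.02847532 0.01787952 0.23559395]
[305.09556312 239.26062236]
[303.60820816 239.40283436]
[294.47152487 240.27642945]
```

View pics/s43.png

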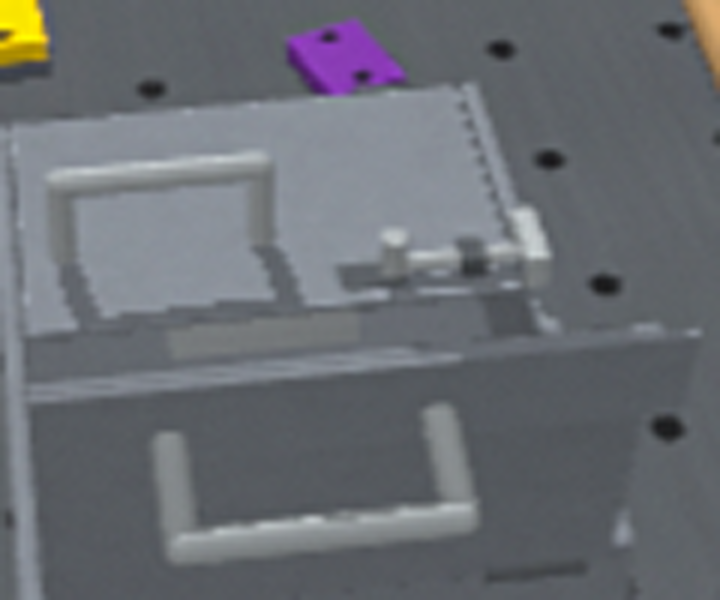

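Call:
apply_moves:
  fingers: [0,0,0,0,0,0,0,0]
  slide:
    - [0,-1,0]
    - [0,-1,0]
    - [0.9,-0.2,-0.3]
    - [1,0,-0.3]
    - [1,0,-0.3]
    - [1,0,-0.3]
    - [1,0,-0.3]
    - [1,0,0]
  turn: [0,0,0,0,0,0,0,0]

```text
time: 63.1
position: [0.4954, -0.2919, 0.3008]
tool_rot: [-1.19, 1.237, -1.24]
ft_force: [0.1, 0.5, -0.0]
grip_width: -0.0
```

Call:
apply_moves:
  fingers: [0,0,0,0,0,0,0,0]
  slide:
    - [1,0,0]
    - [1,0,0]
    - [1,0,0]
    - [1,0,0]
    - [0.3,0,0]
    - [0,0,0]
    - [0,0,0]
    - [0,0,0]
  turn: [0,0,0,0,0,0,0,0]

```text
time: 63.9
position: [0.4913, -0.4184, 0.3006]
tool_rot: [-1.191, 1.237, -1.238]
ft_force: [0.2, -0.1, 0.2]
grip_width: 0.001
```

```bash
python3 - <<'E'
from h import *
s=st();print(w2c(s['position']),s['q'])
to(c2w([-.02,-.287,.173]),YAW)
th=np.array([99,90,82.5,75,67.5,60,52.5,45,37.5,30,22.5,15]);a=np.radians(th+25.2)
y=-.15+.1713*np.cos(a)-.017;z=.085+.1713*np.sin(a)-.054
for i in range(len(th)):print(th[i],round(y[i],4),round(z[i],4), (np.round([-(y[i]-y[i-1])/.03,-(z[i]-z[i-1])/.03],2) if i else ''))
c=cam('wrist');cv2.imwrite('pics/w44.png',c['img'])
E
```

```text
t 63.9 p [ 0.4913 -0.4184  0.3006] g 0.001377490067992727 f [ 0.2 -0.1  0.2]
[[-0.038  0.001  0.999]
 [-0.999 -0.    -0.038]
 [ 0.    -1.     0.001]]
[-0.01606962 -0.28708909  0.30061307] [-7.05509170e-01  4.37637269e-01  8.24151990e-01  1.95650822e+00
  1.84063385e-04  9.03602444e-01]
slide total [-0.    4.25 -0.13] zyaw deg -2.2
turn total 0.016
99.0 -0.2633 0.1727 
90.0 -0.2399 0.186 [-0.78 -0.44]
82.5 -0.2191 0.1942 [-0.7  -0.27]
75.0 -0.1973 0.1996 [-0.72 -0.18]
67.5 -0.1751 0.2021 [-0.74 -0.08]
60.0 -0.1527 0.2017 [-0.75  0.01]
52.5 -0.1305 0.1984 [-0.74  0.11]
45.0 -0.109 0.1922 [-0.72  0.21]
37.5 -0.0884 0.1832 [-0.68  0.3 ]
30.0 -0.0692 0.1717 [-0.64  0.39]
22.5 -0.0517 0.1577 [-0.58  0.47]
15.0 -0.0362 0.1416 [-0.52  0.54]
```

View pics/w44.png

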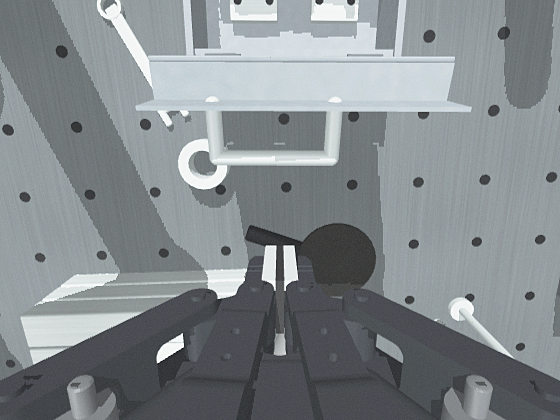

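```bash
python3 - <<'E'
from h import *
c=cam('top');d=cam('side');w=cam('wrist')
a=np.hstack([c['img'][140:270,400:560],]);cv2.imwrite('pics/t45.png',cv2.resize(a,None,fx=4,fy=4))
for n,x in(('top',c),('side',d),('w',w)):
    g=cv2.cvtColor(x['img'],cv2.COLOR_BGR2GRAY);print(n,g.shape)
print(tri(c,(485,193),d,(350,405)), tri(c,(485,193),w,(340,258)))
cv2.imwrite('pics/s45.png',d['img'])
E
```

```text
top (420, 560)
side (420, 560)
w (420, 560)
(array([ 0.56600702, -0.54136778,  0.07343495]), np.float64(0.0042748912484624835)) (array([ 0.56267723, -0.51973503,  0.1172163 ]), np.float64(0.0022302602379619457))
```

View pics/t45.png

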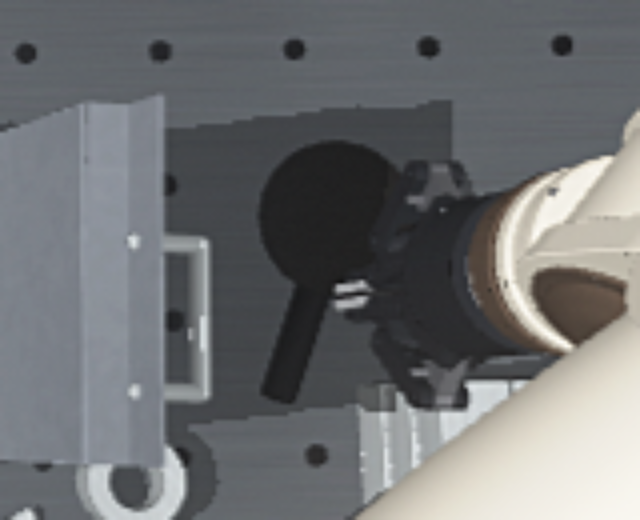

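View pics/s45.png

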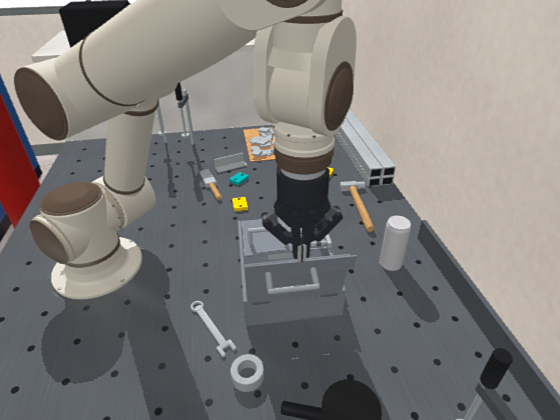

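Call:
apply_moves:
  fingers: [0,0,0,0,0,0]
  slide:
    - [0,1,-0.1]
    - [0,1,0]
    - [0,1,0]
    - [0,0.9,0]
    - [0,0.3,0]
    - [0,0,0]
  turn: [0,0,0,0,0,0]

```text
time: 64.7
position: [0.4876, -0.4188, 0.1732]
tool_rot: [-1.191, 1.24, -1.236]
ft_force: [0.3, 0.3, 1.2]
grip_width: -0.002
```

```bash
python3 - <<'E'
from h import *
s=st();print(w2c(s['position']))
c=cam('wrist');cv2.imwrite('pics/w46.png',c['img'])
E
```

```text
t 64.7 p [ 0.4876 -0.4188  0.1732] g -0.0022832428329633042 f [0.3 0.3 1.2]
[[-0.039 -0.001  0.999]
 [-0.999  0.001 -0.039]
 [-0.001 -1.    -0.001]]
[-0.01974531 -0.28761384  0.17320123]
```

View pics/w46.png

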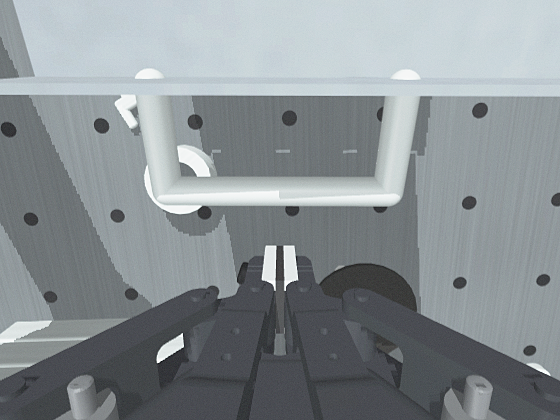

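Call:
apply_moves:
  fingers: [0,0,0,0,0,0,0,0]
  slide:
    - [-0.4,0,0]
    - [-0.4,0,0]
    - [-0.4,-0.22,0]
    - [-0.4,-0.22,0]
    - [-0.35,-0.14,0]
    - [-0.35,-0.13,0]
    - [-0.36,-0.1,0]
    - [-0.36,-0.08,0]
  turn: [0,0,0,0,0,0,0,0]

```text
time: 65.55
position: [0.4918, -0.328, 0.2017]
tool_rot: [-1.19, 1.237, -1.239]
ft_force: [0.6, -3.1, 1.8]
grip_width: 0.005
```

```bash
python3 - <<'E'
from h import *
s=st();print(w2c(s['position']))
d=cam('side');cv2.imwrite('pics/s47.png',cv2.resize(d['img'][100:300,180:380],None,fx=3,fy=3,interpolation=cv2.INTER_CUBIC))
E
```

```text
t 65.55 p [ 0.4918 -0.328   0.2017] g 0.004902046585223462 f [ 0.6 -3.1  1.8]
[[-0.039  0.001  0.999]
 [-0.999 -0.001 -0.039]
 [ 0.001 -1.     0.001]]
[-0.01920758 -0.19677427  0.20167796]
```

View pics/s47.png

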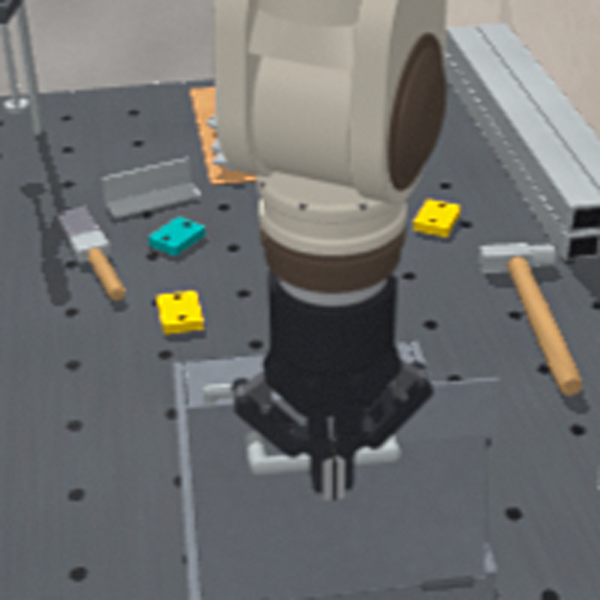

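Door is following. Continue down the arc.

Call:
apply_moves:
  fingers: [0,0,0,0,0,0,0,0]
  slide:
    - [-0.37,-0.04,0]
    - [-0.37,-0.03,0]
    - [-0.38,0,0]
    - [-0.37,0.02,0]
    - [-0.37,0.05,0]
    - [-0.37,0.08,0]
    - [-0.36,0.1,0]
    - [-0.36,0.12,0]
  turn: [0,0,0,0,0,0,0,0]

```text
time: 66.4
position: [0.495, -0.2394, 0.1913]
tool_rot: [-1.19, 1.238, -1.238]
ft_force: [0.7, -2.3, 1.6]
grip_width: -0.002
```

Call:
apply_moves:
  fingers: [0,0,0,0,0,0,0,0]
  slide:
    - [-0.34,0.15,0]
    - [-0.34,0.16,0]
    - [-0.32,0.2,0]
    - [-0.32,0.2,0]
    - [-0.29,0.24,0]
    - [-0.29,0.24,0]
    - [0,0,0]
    - [0,0,0]
  turn: [0,0,0,0,0,0,0,0]

```text
time: 67.2
position: [0.4972, -0.1832, 0.1558]
tool_rot: [-1.191, 1.238, -1.237]
ft_force: [0.1, -0.1, -0.2]
grip_width: 0.001
```

```bash
python3 - <<'E'
from h import *
s=st();print(w2c(s['position']))
d=cam('side');cv2.imwrite('pics/s48.png',cv2.resize(d['img'][100:300,180:380],None,fx=3,fy=3,interpolation=cv2.INTER_CUBIC))
E
```

```text
t 67.2 p [ 0.4972 -0.1832  0.1558] g 0.0007613538661375449 f [ 0.1 -0.1 -0.2]
[[-0.039 -0.     0.999]
 [-0.999  0.    -0.039]
 [-0.    -1.    -0.   ]]
[-0.01971578 -0.0518161   0.15579138]
```

View pics/s48.png

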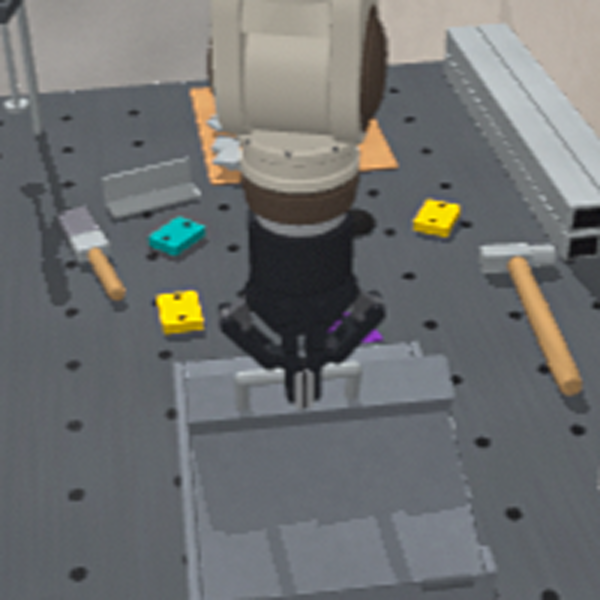

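Call:
apply_moves:
  fingers: [0,0,0,0,0,0,0,0]
  slide:
    - [0.1,-0.7,0]
    - [0,-0.8,0]
    - [-0.5,0,0]
    - [-0.55,0,0]
    - [0,0.4,0]
    - [-0.1,0.4,0]
    - [-0.15,0.4,0]
    - [-0.15,0.3,0]
  turn: [0,0,0,0,0,0,0,0]

```text
time: 68.05
position: [0.4994, -0.1377, 0.1575]
tool_rot: [-1.181, 1.238, -1.23]
ft_force: [-4.9, 38.1, 33.1]
grip_width: 0.002
```

Call:
apply_moves:
  fingers: [0,0,0,0]
  slide:
    - [-0.2,0.3,0]
    - [-0.2,0.3,0]
    - [-0.1,0.2,0]
    - [0,0,0]
  turn: [0,0,0,0]

```text
time: 68.45
position: [0.4999, -0.1201, 0.1328]
tool_rot: [-1.18, 1.239, -1.224]
ft_force: [-1.0, 43.3, 19.7]
grip_width: 0.001
```

```bash
python3 - <<'E'
from h import *
s=st();print(w2c(s['position']))
d=cam('side');cv2.imwrite('pics/s49.png',cv2.resize(d['img'][100:300,180:380],None,fx=3,fy=3,interpolation=cv2.INTER_CUBIC))
E
```

```text
t 68.45 p [ 0.4999 -0.1201  0.1328] g 0.001036997382118516 f [-1.  43.3 19.7]
[[-0.034  0.003  0.999]
 [-0.999  0.015 -0.034]
 [-0.015 -1.     0.003]]
[-0.01953114  0.01132664  0.13281197]
```

View pics/s49.png

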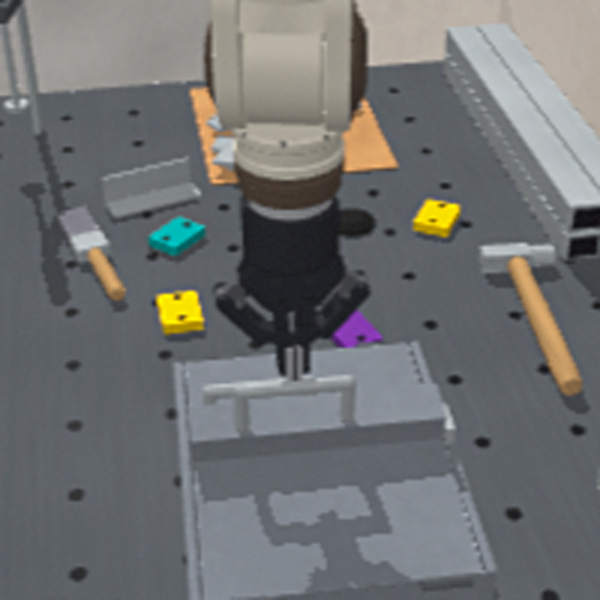

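Call:
apply_moves:
  fingers: [0,0,0,0]
  slide:
    - [-0.2,-0.3,0]
    - [0,-0.7,0]
    - [0,0,0]
    - [0,0,0]
  turn: [0,0,0,0]

```text
time: 68.9
position: [0.4996, -0.1223, 0.161]
tool_rot: [-1.191, 1.239, -1.238]
ft_force: [0.3, -0.0, -1.0]
grip_width: -0.001
```

```bash
python3 - <<'E'
from h import *
s=st();print(w2c(s['position']))
d=cam('side');cv2.imwrite('pics/s50.png',cv2.resize(d['img'][190:310,220:370],None,fx=5,fy=5,interpolation=cv2.INTER_CUBIC))
for th in(0,3,6,10):
    a=np.radians(th+25.2);print(th,proj(d,c2w([-.02,-.15+.1713*np.cos(a),.085+.1713*np.sin(a)])),[proj(d,c2w([x,-.15+.1713*np.cos(a),.085+.1713*np.sin(a)])) for x in(-.065,.025)],np.cos(a)*.1713-.15)
E
```

```text
t 68.9 p [ 0.4996 -0.1223  0.161 ] g -0.0007840847964070683 f [ 0.3 -0.  -1. ]
[[-0.04  -0.001  0.999]
 [-0.999 -0.    -0.04 ]
 [ 0.    -1.    -0.001]]
[-0.01976266  0.0091125   0.1609784 ]
0 [277.54318259 230.78946663] [array([259.80537763, 232.43164886]), array([295.11077544, 229.16304279])] 0.0049968740874291595
3 [277.6975434  229.36151529] [array([259.81684123, 231.01002315]), array([295.40528608, 227.7289534 ])] 0.0009672813387331947
6 [277.87641123 228.08427013] [array([259.8468694, 229.7402915]), array([295.73010779, 226.44440023])] -0.0034761022345052017
10 [278.15340832 226.62710203] [array([259.91648132, 228.29503947]), array([296.21042816, 224.97561878])] -0.010023078915192468
```

View pics/s50.png

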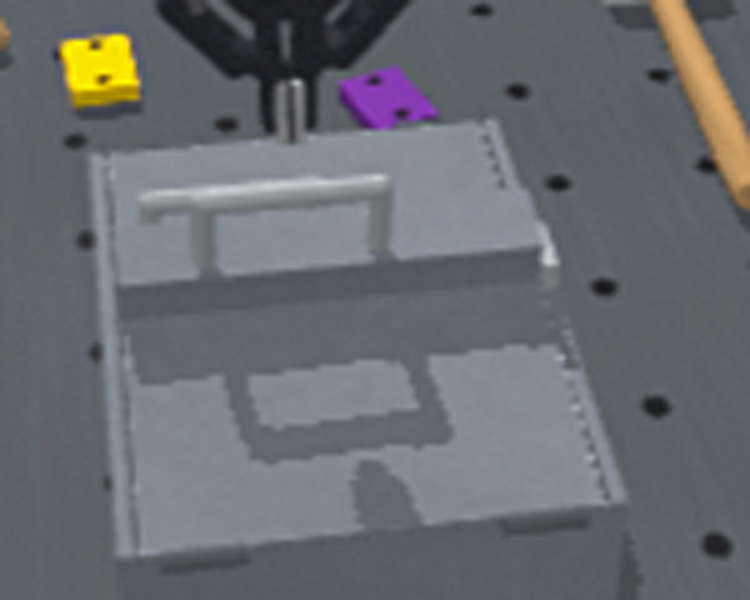

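Call:
apply_moves:
  fingers: [0,0,0,0,0,0]
  slide:
    - [0.25,0,0]
    - [0,0.4,0]
    - [0,0.3,0]
    - [-0.05,0.25,0]
    - [-0.05,0.2,0]
    - [0,0,0]
  turn: [0,0,0,0,0,0]

```text
time: 69.55
position: [0.499, -0.1262, 0.1263]
tool_rot: [-1.191, 1.239, -1.237]
ft_force: [0.4, -0.1, 0.5]
grip_width: -0.003
```

```bash
python3 - <<'E'
from h import *
s=st();print(w2c(s['position']))
E
```

```text
t 69.55 p [ 0.499  -0.1262  0.1263] g -0.0026055539958560977 f [ 0.4 -0.1  0.5]
[[-0.039 -0.002  0.999]
 [-0.999  0.    -0.039]
 [-0.    -1.    -0.002]]
[-0.02019931  0.00522084  0.12629115]
```

Call:
apply_moves:
  fingers: [0,0,0]
  slide:
    - [0,0.15,0]
    - [0,0.1,0]
    - [0,0,0]
  turn: [0,0,0]

```text
time: 69.85
position: [0.5002, -0.1264, 0.1238]
tool_rot: [-1.188, 1.234, -1.241]
ft_force: [-8.3, 3.4, 24.3]
grip_width: -0.005
```

Call:
apply_moves:
  fingers: [0,0,0,0,0,0,0,0]
  slide:
    - [0,-0.5,0]
    - [0,-1,0]
    - [0,-1,0]
    - [0,-1,0]
    - [0,-1,0]
    - [-1,0,-0.3]
    - [-1,0,-0.3]
    - [-1,0,-0.3]
  turn: [0,0,0,0,0,0,0,0]

```text
time: 70.65
position: [0.4761, -0.0348, 0.2554]
tool_rot: [-1.189, 1.238, -1.239]
ft_force: [-0.0, 0.3, 0.3]
grip_width: 0.001
```

Call:
apply_moves:
  fingers: [0,0,0,0,0,0,0]
  slide:
    - [-1,0,-0.3]
    - [-1,0,-0.3]
    - [-1,0,-0.3]
    - [-1,0,-0.3]
    - [-1,0,-0.3]
    - [-0.5,0,0]
    - [0,0,0]
  turn: [0,0,0,0,0,0,0]

```text
time: 71.35
position: [0.4376, 0.1327, 0.2552]
tool_rot: [-1.191, 1.236, -1.236]
ft_force: [-0.0, 0.7, -0.6]
grip_width: -0.0
```

```bash
python3 - <<'E'
from h import *
s=st()
c=cam('top');d=cam('side')
cv2.imwrite('pics/t51.png',c['img'])
cv2.imwrite('pics/s51.png',cv2.resize(d['img'][190:310,220:370],None,fx=5,fy=5,interpolation=cv2.INTER_CUBIC))
E
```

```text
t 71.35 p [0.4376 0.1327 0.2552] g -2.996856551690234e-05 f [-0.   0.7 -0.6]
[[-0.037  0.     0.999]
 [-0.999  0.    -0.037]
 [-0.    -1.     0.   ]]
```

View pics/t51.png

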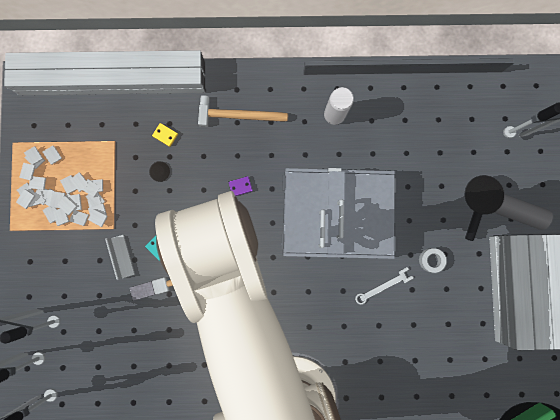

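View pics/s51.png

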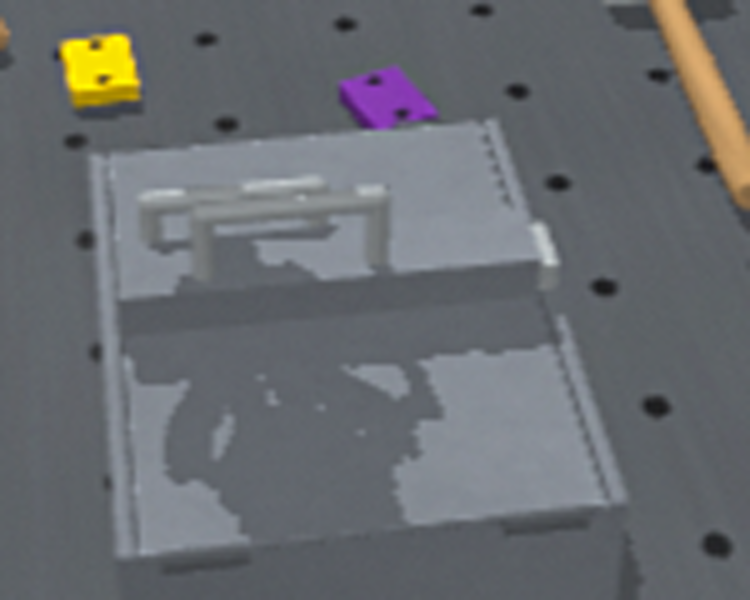

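```bash
python3 - <<'E'
from h import *
print(ctrl.job_done())
E
```

```text
the job is handed in; nothing more can be done
None
```

The job is handed in at about 71 s. One tube and two grey plates were on the table, and all three are packed.

**What I did:** I opened the first door to about 99°, drew the bolt, and opened the bolted door to about 100°. The tube went on the floor of the bolted bay and the two plates went flat, side by side, in the first bay. Then I shut the bolted door, pushed the bolt home and shut the first door over it.

**Last checks that agreed:**
- **Doors:** the bolted door reached a firm stop at 38 N and looked shut in the side picture. The first door stopped at 24 N, and its handle sat at the pixel expected for angle 0.
- **Bolt:** it hit a hard stop at 22 N, then 39 N. The knob was back within about 1 px of where it started, before the strip covered it.
- **Parts:** the wrist picture before closing showed all three lying flat and unstacked.
- **Bystanders:** the wrench, collar and disc looked unmoved in the last top view. The arm hid the turquoise plate and one yellow plate there; I had last seen them in place a little earlier.

**What went wrong or disagreed:**
- **TCP height:** the fingers really end about 40 mm above the reported TCP. I found this when an early grip missed the handle, and corrected heights by contact and pictures.
- **Second plate:** the first grip slipped over its top. The plate stayed put and I picked it up lower on the second try.
- **Contact forces:** while opening the first door, a finger knuckle rested on its cover strip with about 33 N. While shutting it, the fingertip slid off the handle with about 43 N sideways. In both cases I backed off and redid the move.
- **Knocked part:** one plate had shifted a few centimetres by itself, so I measured it again before picking it up.

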